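Load the photometer with its reference and sample cells

TASK

Get the photometer on the repair bench ready and start its check: unscrew the blue cover from the canister and stand it mouth down in the steel tray, then set the reference cell from the canister in the blue-framed reference well and every amber sample cell from the mat in a sample well of its own (any order), each fully down and turned so that its clear faces are square to the light path. When all cells are in, press the green start key right down and let it go; do not push the other things on the bench about.

Things in the scene. Friction and masses are not known exactly. Their poses are not given: they have to be found in the camera images.
- photometer: Photometer opened for service, fixed: dark deck, top 28 mm above the bench, five wells in a row along y, green circuit board on its +x side. Origin on the bench under the middle of the row; x = direction of all light paths. A bar (lamps +x, detectors -x) runs along each side, inner face 34 mm from the well centres, top 72 mm above the bench: fingers have room only along y, across the light path
- well_ref (a point): Centre of the floor of the reference well, framed in blue, at the +y end of the row, next to the key. All wells are round, 47 mm wide, 12 mm deep, floor 16 mm above the bench, 62 mm apart; a round foot fits in any turn, so the turn is yours to set
- well_1 (a point): Centre of the floor of the sample well at the -y end of the row
- well_2 (a point): Centre of the floor of the second sample well
- well_3 (a point): Centre of the floor of the third sample well, in the middle of the row
- well_4 (a point): Centre of the floor of the fourth sample well, beside the reference well
- key (a joint): Travel of the green start key, 28 mm in diameter, on the grey panel at the +y end of the deck: 0 up, 0.006 m fully down (about 5 N, springs back)
- key_top (a point): Centre of the top of the start key; press it straight down
- canister: Base of the screw-top canister, grey, fixed to the bench: a disc 90 mm wide, 8 mm tall, with a threaded neck 50 mm wide up to 34 mm above the bench. Origin on the bench on its axis. The reference cell stands loose on top of the neck, hidden under the cover at first
- cover: Tall blue twelve-sided cover of the canister, 64 mm across flats (one faces its x axis), 121 mm tall, 0.12 kg, mouth down (51 mm between lugs). Origin at the centre of its mouth, 8 mm above the bench when screwed on, z up. Right-hand thread: anticlockwise from above it rises 8 mm a turn after some slack and is free after about 6.4 rad; then lift it 112 mm up to clear the reference cell
- ref_cell: Optical cell, glass 30 x 30 x 60 mm on a round brass foot (44 mm wide, 14 mm tall); 82 mm tall, 0.25 kg. Origin under the foot's centre, z up. Faces across its x are clear (light passes along x, either way); faces across its y are frosted white, 30 mm apart, 14 to 74 mm up: hold it there, about 60 mm up. Reference: colourless, blue stopper, white bar along x. Starts in the canister, 34 mm up
- tray: Shallow steel tray, fixed, 105 mm square, rim 14 mm tall, walls and floor 3 mm thick; origin on the bench under its middle
- cell_a: Optical cell, glass 30 x 30 x 60 mm on a round brass foot (44 mm wide, 14 mm tall); 82 mm tall, 0.25 kg. Origin under the foot's centre, z up. Faces across its x are clear (light passes along x, either way); faces across its y are frosted white, 30 mm apart, 14 to 74 mm up: hold it there, about 60 mm up. Sample: amber, black stopper, white bar along x. Starts on the mat; 2 to 4 are here
- cell_b: Optical cell, glass 30 x 30 x 60 mm on a round brass foot (44 mm wide, 14 mm tall); 82 mm tall, 0.25 kg. Origin under the foot's centre, z up. Faces across its x are clear (light passes along x, either way); faces across its y are frosted white, 30 mm apart, 14 to 74 mm up: hold it there, about 60 mm up. Sample: amber, black stopper, white bar along x. Starts on the mat
- cell_c: Optical cell, glass 30 x 30 x 60 mm on a round brass foot (44 mm wide, 14 mm tall); 82 mm tall, 0.25 kg. Origin under the foot's centre, z up. Faces across its x are clear (light passes along x, either way); faces across its y are frosted white, 30 mm apart, 14 to 74 mm up: hold it there, about 60 mm up. Sample: amber, black stopper, white bar along x. Starts on the mat
- cell_d: Optical cell, glass 30 x 30 x 60 mm on a round brass foot (44 mm wide, 14 mm tall); 82 mm tall, 0.25 kg. Origin under the foot's centre, z up. Faces across its x are clear (light passes along x, either way); faces across its y are frosted white, 30 mm apart, 14 to 74 mm up: hold it there, about 60 mm up. Sample: amber, black stopper, white bar along x. Starts on the mat
- screwdriver: Screwdriver lying on the bench; a bystander, not part of the job. Origin under its middle
- spanner: Spanner lying on the bench; a bystander, not part of the job. Origin under its middle
- solder_spool: Solder spool, 56 mm wide, 45 mm tall; a bystander, not part of the job. Origin under its middle
- flux_jar: Flux jar, 48 mm wide, 62 mm tall; a bystander, not part of the job. Origin under its middle
- shield_lid: Aluminium shield lid, 60 x 100 x 16 mm; a bystander, not part of the job. Origin under its middle
- capacitor: Blue capacitor can, 35 mm wide, 52 mm tall, standing; a bystander, not part of the job. Origin under its middle
- heat_sink: Finned heat sink, 60 x 50 x 30 mm; a bystander, not part of the job. Origin under its middle

How it is judged:
By the outcome, as a careful person would: the job done as asked, in the order asked, and still so for the second after the job is handed in, with the robot touching nothing.
Of cell_a, cell_b, cell_c, cell_d only 2 to 4 are there at a start; the rules pass over those that are not, and their reading is None.
At some moment in a run one of cell_a, cell_b, cell_c, cell_d may be knocked a few centimetres aside while the robot is not near it.
It also fails if it takes over 208 s, if anything falls off the work surface, if the arm or the gripper's body presses on something with over 40 N, if the wrist force passes 120 N, or if a joint passes its speed limit or range.

ROBOT

A 7-joint arm with a two-finger parallel gripper is mounted at the origin on the work surface. World frame = base frame: x ahead of the robot, y to its left, z up, the work surface at z = 0. Lengths are in m, angles in degrees, forces in N, time in s.
With the tool pointing down it reaches from about 0.425 to 0.875 m from the base axis. Payload 4.7 kg.
Tool frame: the origin (TCP) lies midway between the tips of the shut fingers; the grasp point (between the pads) lies 19 mm behind it; z points along the fingers, x is the direction in which the jaws open and shut, and the axes are right-handed (so a half turn about z gives the same grasp; the last joint's range is limited). The gripper opens to 87 mm and grips with 3 to 60 N. Pads are 19 mm wide; open, the fingers measure 117 mm over their backs; the gripper's body (75 mm by 190 mm) begins 51 mm behind the grasp point.
Start: joints at [70.995, 18.392, -4.016, 83.108, 1.295, 78.541, -3.26], TCP at [0.22, -0.612, 0.223] pointing down, gripper open.
Joint ranges: [-163.93, 163.93], [-17.29, 119.83], [-79.2, 71.16], [3.27, 140.29], [-89.18, 269.18], [5.43, 117.66], [-154.24, 154.24]. Speed limits (degrees/s): [147.25, 147.25, 180, 180, 180, 180, 180].

INTERFACE

Orientations are given as [roll, pitch, yaw] about the fixed x, y, z axes, in that order (R = Rz(yaw) Ry(pitch) Rx(roll)).
In Python, from cell import get_obs, read_camera, calibration, sign_off gives the robot as it stands. The module is installed in compiled form; this text tells all that it offers.
- The arm moves only by the tool send_rows, never from a script. Its argument "deltas" is a list of rows, each a list of 2 entries, a list of its own where there are three numbers: the shift along the tool's x, y, z in m, then the turn about the tool's z in degrees. A call has 1 to 10 rows; each row is the pose to reach, as a shift and turn from the pose commanded when the call began, along the tool's axes at that moment; what a row does not reach only later rows make up. A row lasts 1/12 s, in which the tool goes at most 41.7 mm and 7.16 degrees, less where a joint would pass 70% of its speed; a pose out of reach is approached as far as the arm can. A call with a gripper value outside its range is refused whole. "jaw" is the opening in per cent of the stroke, from 0 (shut) to 100 (fully open), set as the call begins (left out, the last holds). The fingers move at their own pace and stop on an object; "grip_force" is the grip in N (left out, the last holds). Time passes only in rows, so rows that repeat a pose let the fingers close. It gives the time, the measured TCP pose, the force and the opening at its end, in the units of the state.
- get_obs(): the state, without advancing time (a new reading comes with each control period).
- read_camera(name): name is "scene" or "top" or "wrist"; returns the picture (384x512x3 uint8, red, green, blue); there is no depth.
- calibration(name): a dict with "fx", "fy", "cx", "cy" (pixels), "k1" (the pictures are not rectified: a ray, as slopes to the right and down, at radius r is drawn at 1 + k1 r^2 times it, then the intrinsics apply), "R" (3x3) and "t" (3): a world point X has camera coordinates R X + t. Camera axes: x right, y down, z forward; pixel columns grow to the right and rows downward; lengths in m; the calibration is good to about 2 mm. A picture is of the moment at which its call begins: read the wrist's pose just before it. calibration takes no time and is no camera call; for the wrist camera it gives the pose at the moment of the call.
- sign_off(): hands the job in, once; it reports no verdict.
The state is a dict: "time_s": time; "qpos": joint angles; "joint_velocities": joint speeds; "effort": joint torques, N m; "tool_pos": TCP position; "tool_rot": TCP orientation; "force": force on the tool from outside, world axes, zero at the start; "wrist_torque": the same for the moment, N m; "grip_width": finger opening in m.
Only numpy, scipy, OpenCV 4.12 (cv2) and the standard library are available. Lean on these libraries where they do the work, as an engineer would, in place of code of your own. Each camera call takes 0.05 s, during which the arm holds its last target. There are 200 camera calls.

## Working session

There is one attempt and no reset: what is moved stays moved. The work goes in short steps, Python scripts to look and compute and a tool call to move; the robot and the scene stay as the last step left them, time stands still between calls to the robot, and variables do not carry over. Pictures are saved under pics/ and viewed, on a budget of 14 in all, crops included, one or two more only if the job needs it, and the job is handed in when it is done.

Besides the shell and the picture viewer there is one more tool, called after "Call:" as name(argument=value, ...) on one line, values as JSON. send_rows: Moves the arm, as the interface text tells. Its arguments: {"type":"object","properties":{"deltas":{"type":"array"},"jaw":{"type":"number"},"grip_force":{"type":"number"}},"required":["deltas"]}

```bash
mkdir -p pics; cat > h.py <<'E'
import numpy as np, cv2
from cell import get_obs, read_camera, calibration, sign_off
def snap(cam,name):
    c=calibration(cam); im=read_camera(cam); cv2.imwrite(f'pics/{name}.png',im[:,:,::-1]); np.savez(f'pics/{name}.npz',**{k:np.array(c[k]) for k in c}); return im,c
def load(name):
    c=np.load(f'pics/{name}.npz'); return cv2.imread(f'pics/{name}.png'),{k:c[k] for k in c.files}
def K(c): return np.array([[c['fx'],0,c['cx']],[0,c['fy'],c['cy']],[0,0,1.]])
def ray(c,p):
    p=np.atleast_2d(np.array(p,float)); d=np.array([float(c['k1']),0,0,0])
    n=cv2.undistortPoints(p.reshape(-1,1,2),K(c),d).reshape(-1,2)
    R=np.array(c['R']);t=np.array(c['t'])
    return -R.T@t,(np.c_[n,np.ones(len(n))])@R
def onz(c,p,z):
    o,v=ray(c,p); return o+v*((z-o[2])/v[:,2])[:,None]
def proj(c,X):
    R=np.array(c['R']); return cv2.projectPoints(np.atleast_2d(np.array(X,float)),cv2.Rodrigues(R)[0],np.array(c['t']),K(c),np.array([float(c['k1']),0,0,0]))[0].reshape(-1,2)
E
python3 - <<'E'
from h import *
o=get_obs(); print({k:np.round(v,3) for k,v in o.items()})
for n in ['top','scene','wrist']:
    im,c=snap(n,n+'0'); print(n,{k:np.round(c[k],3).tolist() for k in c}, 'cam',-np.array(c['R']).T@c['t'])
E
```

```text
{'time_s': np.float64(0.0), 'qpos': array([70.995, 18.437, -4.016, 83.176,  1.297, 78.54 , -3.262]), 'joint_velocities': array([-0.129, -0.016,  0.024,  0.009, -0.107, -0.041, -0.049]), 'effort': array([-0.0000e+00, -4.9129e+01, -4.0400e-01, -3.1253e+01, -6.4000e-02,
        4.4000e-02,  0.0000e+00]), 'tool_pos': array([ 0.22 , -0.611,  0.221]), 'tool_rot': array([ 1.79993e+02,  1.07000e-01, -7.01860e+01]), 'force': array([-0.189,  0.59 , -0.012]), 'wrist_torque': array([ 0.017, -0.045,  0.05 ]), 'grip_width': np.float64(0.087)}
top {'fx': 481.236, 'fy': 481.236, 'cx': 255.894, 'cy': 198.825, 'k1': -0.071, 'R': [[-0.076, -0.997, -0.003], [-0.976, 0.075, -0.207], [0.206, -0.013, -0.978]], 't': [-0.024, 0.518, 1.368]} cam [ 0.22184268 -0.04503324  1.44582619]
scene {'fx': 442.796, 'fy': 442.796, 'cx': 261.702, 'cy': 197.753, 'k1': 0.012, 'R': [[0.398, 0.917, -0.012], [0.711, -0.316, -0.628], [-0.58, 0.241, -0.778]], 't': [-0.135, -0.338, 1.761]} cam [ 1.31580695 -0.40782574  1.1559966 ]
wrist {'fx': 332.607, 'fy': 332.607, 'cx': 253.431, 'cy': 192.858, 'k1': -0.028, 'R': [[0.339, -0.941, -0.002], [-0.902, -0.325, 0.282], [-0.266, -0.094, -0.959]], 't': [-0.648, -0.034, 0.391]} cam [ 0.29330283 -0.5842086   0.38303379]
```

View pics/top0.png

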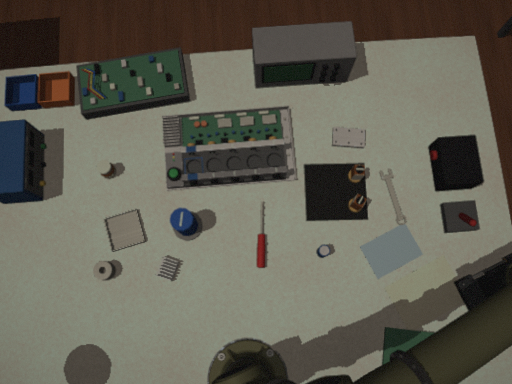

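View pics/scene0.png

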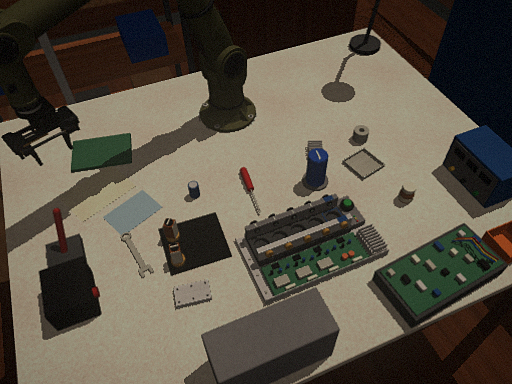

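Top view: photometer with wells around (190–280, 162), key (174,174), cover (184,221), tray (126,230), two amber cells on the mat at (357,172) and (357,202). Enlarging for measurement.

```bash
python3 - <<'E'
from h import *
im,c=load('top0'); 
a=cv2.resize(im[150:260,100:235],None,fx=5.9,fy=5.4,interpolation=cv2.INTER_CUBIC)
a=cv2.resize(im[100:195,155:305],None,fx=5,fy=5,interpolation=cv2.INTER_CUBIC)
a=np.clip(a.astype(float)*1.6,0,255); cv2.imwrite('pics/c1.png',a)
b=cv2.resize(im[155:275,100:210],None,fx=3.6,fy=5*.72,interpolation=cv2.INTER_CUBIC)
d=cv2.resize(im[155:275,300:410],None,fx=3.6,fy=3.6,interpolation=cv2.INTER_CUBIC)
cv2.imwrite('pics/c2.png',np.clip(np.hstack([b,d]).astype(float)*1.6,0,255))
print('key',onz(c,[174,174],.04),'tray',onz(c,[126,230],.0),'cells',onz(c,[[357,172],[357,202]],.05),'cover',onz(c,[182,217],.129))
E
```

```text
key [[0.61370584 0.17726309 0.04      ]] tray [[0.46012953 0.33762251 0.        ]] cells [[ 0.57474197 -0.37343756  0.05      ]
 [ 0.48321819 -0.36233215  0.05      ]] cover [[0.46361405 0.14599974 0.129     ]][ WARN:0@0.318] global loadsave.cpp:1063 imwrite_ Unsupported depth image for selected encoder is fallbacked to CV_8U.
```

View pics/c1.png

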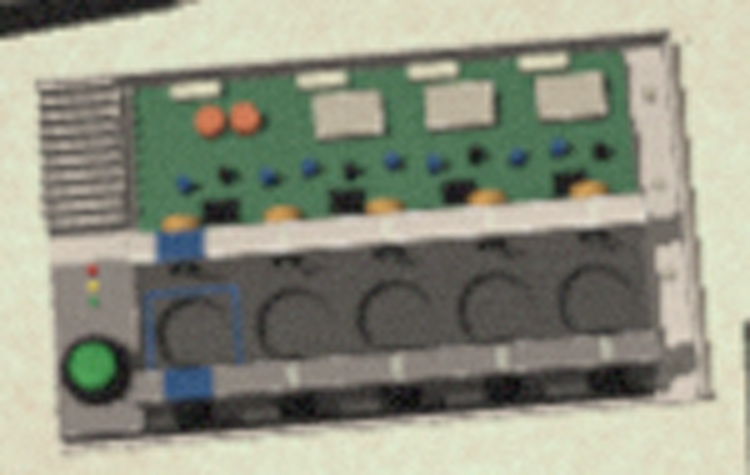

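View pics/c2.png

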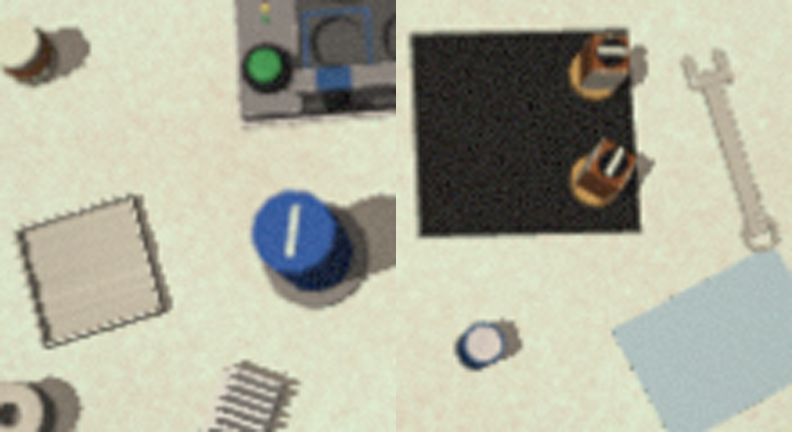

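```bash
cat >> h.py <<'E'
def go(*wps,base=None):
    """print tool-frame deltas from commanded/measured pose for waypoints (x,y,z,yaw)"""
    o=get_obs(); p=np.array(o['tool_pos']); psi=o['tool_rot'][2]
    if base is not None: p=np.array(base[:3]); psi=base[3]
    a=np.radians(psi); X=np.array([np.cos(a),np.sin(a),0]);Y=np.array([np.sin(a),-np.cos(a),0])
    print('t',round(o['time_s'],2),'from',np.round(p,4),round(psi,2))
    for w in wps:
        d=np.array(w[:3])-p; t=-((w[3]-psi+180)%360-180)
        print(' rows~',int(np.ceil(max(np.linalg.norm(d)/.0417,abs(t)/7.16))),[[round(X@d,4),round(Y@d,4),round(-d[2],4)],round(t,2)])
E
python3 - <<'E'
from h import *
im,c=load('top0')
go((.5,-.25,.35,-70),(.45,.09,.35,-90))
ticks=155+np.array([188,292,397,502,606])/5, 100+np.array([383,373,362,353,345])/5
print(onz(c,np.c_[ticks],.072))
print('wells',onz(c,[[155+195/5,100+332/5],[155+597/5,100+298/5]],.028))
E
```

```text
t 0.15 from [ 0.2201 -0.6111  0.2217] -70.18
 rows~ 12 [[np.float64(-0.2449), np.float64(-0.3857), np.float64(-0.1283)], np.float64(-0.18)]
 rows~ 18 [[np.float64(-0.5817), np.float64(-0.4539), np.float64(-0.1283)], np.float64(19.82)]
[[ 0.59253695  0.11756024  0.072     ]
 [ 0.59383334  0.05590051  0.072     ]
 [ 0.59571674 -0.00638726  0.072     ]
 [ 0.59640543 -0.0686422   0.072     ]
 [ 0.59655339 -0.13034415  0.072     ]]
wells [[ 0.63628022  0.11692749  0.028     ]
 [ 0.63872883 -0.13012937  0.028     ]]
```

Call:
send_rows(deltas=[[[-0.02, -0.03, -0.13], 0], [[-0.06, -0.09, -0.13], 0], [[-0.24, -0.38, -0.13], 0], [[-0.24, -0.38, -0.13], 0], [[-0.24, -0.38, -0.13], 0], [[-0.24, -0.38, -0.13], 0], [[-0.24, -0.38, -0.13], 0], [[-0.24, -0.38, -0.13], 0], [[-0.24, -0.38, -0.13], 0], [[-0.24, -0.38, -0.13], 0]])

```text
time_s: 0.98
tool_pos: [0.449, -0.3166, 0.341]
tool_rot: [180.0, -0.0, -70.2]
force: [1.4, -1.0, 0.5]
grip_width: 0.0868
```

Call:
send_rows(deltas=[[[-0.34, -0.08, 0], 20], [[-0.34, -0.08, 0], 20], [[-0.34, -0.08, 0], 20], [[-0.34, -0.08, 0], 20], [[-0.34, -0.08, 0], 20], [[-0.34, -0.08, 0], 20], [[-0.34, -0.08, 0], 20], [[-0.34, -0.08, 0], 20], [[-0.34, -0.08, 0], 20], [[-0.34, -0.08, 0], 20]])

```text
time_s: 1.82
tool_pos: [0.4076, 0.0337, 0.3411]
tool_rot: [-179.9, -0.1, -89.7]
force: [-0.3, -0.0, 0.5]
grip_width: 0.087
```

```bash
python3 - <<'E'
from h import *
o=get_obs(); print({k:np.round(v,3) for k,v in o.items() if k in('time_s','qpos','tool_pos','tool_rot')})
im,c=snap('wrist','w1')
E
```

```text
{'time_s': np.float64(1.817), 'qpos': array([ 36.232, -14.768, -35.574, 101.378,  -8.474,  90.65 , -88.234]), 'tool_pos': array([0.408, 0.034, 0.341]), 'tool_rot': array([-1.79935e+02, -5.70000e-02, -8.96910e+01])}
```

View pics/w1.png

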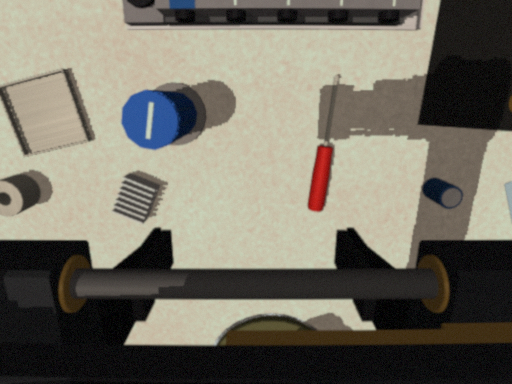

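Wrist view: cover top centred about (151,119) with its bar near-vertical, tray (47,112), deck edge at the top. Measuring the cover and tray.

```bash
cat > m.py <<'E'
from h import *
def cover(name,roi,z=.129):
    im,c=load(name); x0,y0,x1,y1=roi; s=im[y0:y1,x0:x1]; h=cv2.cvtColor(s,cv2.COLOR_BGR2HSV)
    b=((h[...,0]>95)&(h[...,0]<125)&(h[...,1]>120)).astype(np.uint8)
    v=h[...,2]; vv=v[b>0]; th,_=cv2.threshold(vv.reshape(-1,1),0,255,cv2.THRESH_OTSU); 
    top=cv2.morphologyEx(((b>0)&(v>th)).astype(np.uint8),cv2.MORPH_CLOSE,np.ones((5,5)))
    ct=max(cv2.findContours(top,cv2.RETR_EXTERNAL,cv2.CHAIN_APPROX_NONE)[0],key=cv2.contourArea)
    P=onz(c,ct.reshape(-1,2)+[x0,y0],z)[:,:2]; e=cv2.minEnclosingCircle((P*1000).astype(np.float32)); el=cv2.fitEllipse((P*1000).astype(np.float32))
    m=cv2.moments(ct); print(name,'th',th,'circle',e,'ell',el,'areadiam',2*np.sqrt(cv2.contourArea((P*1000).astype(np.float32))/np.pi))
    f=np.zeros_like(b); cv2.drawContours(f,[cv2.convexHull(ct)],-1,1,-1); f=cv2.erode(f,np.ones((7,7)))
    w=(h[...,1]<90)&(f>0)&(v>120); ys,xs=np.nonzero(w); Q=onz(c,np.c_[xs+x0,ys+y0],z)[:,:2]
    d=np.linalg.svd(Q-Q.mean(0))[2][0]; print(' bar',len(Q),Q.mean(0),np.degrees(np.arctan2(d[1],d[0]))%180)
def rect(name,roi,f,z):
    im,c=load(name); x0,y0,x1,y1=roi; b=f(cv2.cvtColor(im[y0:y1,x0:x1],cv2.COLOR_BGR2HSV).astype(int)).astype(np.uint8)
    ct=max(cv2.findContours(cv2.morphologyEx(b,cv2.MORPH_CLOSE,np.ones((5,5))),cv2.RETR_EXTERNAL,cv2.CHAIN_APPROX_NONE)[0],key=cv2.contourArea)
    P=onz(c,ct.reshape(-1,2)+[x0,y0],z)[:,:2]*1000; print(name,cv2.minAreaRect(P.astype(np.float32)))
E
python3 - <<'E'
from m import *
cover('w1',(110,80,205,160)); cover('top0',(160,200,210,240))
for p in ([0,86],[72,70],[91,137],[23,155]): print('tray corner',onz(load('w1')[1],p,.014))
E
```

```text
w1 th 100.0 circle ((459.0874938964844, 148.35354614257812), 32.08730697631836) ell ((459.0027160644531, 148.6085662841797), (61.40001678466797, 61.87058639526367), 85.45509338378906) areadiam 61.56120067933857
 bar 213 [0.45874204 0.14957709] 170.19867232345587
top0 th 68.0 circle ((457.57940673828125, 148.38494873046875), 31.33333396911621) ell ((457.5990905761719, 148.39776611328125), (58.91403579711914, 59.644805908203125), 66.68087005615234) areadiam 59.021537623072845
 bar 15 [0.4573415  0.15000592] 172.01491701858
tray corner [[0.49867672 0.39551087 0.014     ]]
tray corner [[0.51939299 0.28810162 0.014     ]]
tray corner [[0.42621389 0.27292575 0.014     ]]
tray corner [[0.399415   0.38003818 0.014     ]]
```

```bash
python3 - <<'E'
from h import *
go((.4585,.1485,.2,-100),(.4585,.1485,.076,-100))
E
```

```text
t 1.87 from [0.4079 0.0304 0.3409] -89.92
 rows~ 5 [[np.float64(-0.118), np.float64(-0.0507), np.float64(0.1409)], np.float64(10.08)]
 rows~ 8 [[np.float64(-0.118), np.float64(-0.0507), np.float64(0.2649)], np.float64(10.08)]
```

Call:
send_rows(deltas=[[[-0.03, -0.013, 0.03], 5], [[-0.118, -0.051, 0.1], 10], [[-0.118, -0.051, 0.14], 10], [[-0.118, -0.051, 0.14], 10], [[-0.118, -0.051, 0.14], 10], [[-0.118, -0.051, 0.14], 10], [[-0.118, -0.051, 0.14], 10], [[-0.118, -0.051, 0.14], 10], [[-0.118, -0.051, 0.14], 10]], jaw=100)

```text
time_s: 2.62
tool_pos: [0.4608, 0.1446, 0.2021]
tool_rot: [-179.9, -0.0, -100.4]
force: [0.6, 0.1, 0.0]
grip_width: 0.0869
```

```bash
python3 - <<'E'
from h import *
go((.4585,.1485,.076,-100))
print(np.round(get_obs()['qpos'],1))
E
```

```text
t 2.62 from [0.4608 0.1446 0.2021] -100.36
 rows~ 4 [[np.float64(-0.0034), np.float64(0.003), np.float64(0.1261)], np.float64(-0.36)]
[  32.2    0.5  -52.4  106.3    0.5   73.3 -120.7]
```

Call:
send_rows(deltas=[[[0, 0, 0.02], 0], [[0, 0, 0.05], 0], [[0, 0, 0.05], 0], [[0, 0, 0.05], 0], [[0, 0, 0.05], 0], [[0, 0, 0.05], 0]])

```text
time_s: 3.12
tool_pos: [0.4611, 0.1463, 0.1527]
tool_rot: [-179.8, 0.0, -100.2]
force: [-0.3, 0.3, -0.6]
grip_width: 0.0869
```

```bash
python3 - <<'E'
from h import *
go((.4585,.1485,.076,-100))
E
```

```text
t 3.12 from [0.4611 0.1463 0.1527] -100.23
 rows~ 2 [[np.float64(-0.0017), np.float64(0.0029), np.float64(0.0767)], np.float64(-0.23)]
```

Call:
send_rows(deltas=[[[-0.002, 0.003, 0.02], 0], [[-0.002, 0.003, 0.05], 0], [[-0.002, 0.003, 0.077], 0], [[-0.002, 0.003, 0.077], 0], [[-0.002, 0.003, 0.077], 0], [[-0.002, 0.003, 0.077], 0]])

```text
time_s: 3.62
tool_pos: [0.4586, 0.1494, 0.0757]
tool_rot: [-179.9, 0.1, -100.2]
force: [-0.5, 0.5, 0.8]
grip_width: 0.0871
```

Call:
send_rows(deltas=[[[0, 0, 0], 0], [[0, 0, 0], 0], [[0, 0, 0], 0], [[0, 0, 0], 0], [[0, 0, 0], 0], [[0, 0, 0], 0]], jaw=0, grip_force=30)

```text
time_s: 4.12
tool_pos: [0.4575, 0.1488, 0.0742]
tool_rot: [-180.0, -0.0, -100.2]
force: [-0.9, 0.2, 4.0]
grip_width: 0.0637
```

Call:
send_rows(deltas=[[[0, 0, 0], -4], [[0, 0, 0], -11], [[0, 0, 0], -18], [[0, 0, 0], -25], [[0, 0, 0], -32], [[0, 0, -0.0005], -39], [[0, 0, -0.0005], -46], [[0, 0, -0.0008], -53], [[0, 0, -0.001], -60], [[0, 0, -0.001], -66]])

```text
time_s: 4.95
tool_pos: [0.4571, 0.1482, 0.0745]
tool_rot: [180.0, -0.0, -33.9]
force: [1.1, -1.1, -2.0]
grip_width: 0.0638
```

```bash
python3 - <<'E'
from h import *
o=get_obs(); print({k:np.round(v,3) for k,v in o.items() if k!='effort'})
E
```

```text
{'time_s': np.float64(4.95), 'qpos': array([ 36.964,  13.505, -62.74 , 114.782,  13.958,  59.721, -66.132]), 'joint_velocities': array([ 1.0205e+01,  4.5350e+00, -1.2304e+01, -5.0000e-02,  6.1080e+00,
        1.2720e+00,  6.5369e+01]), 'tool_pos': array([0.457, 0.148, 0.075]), 'tool_rot': array([ 1.79956e+02, -2.20000e-02, -3.38670e+01]), 'force': array([ 1.052, -1.103, -1.955]), 'wrist_torque': array([-0.363, -0.244, -0.03 ]), 'grip_width': np.float64(0.064)}
```

Call:
send_rows(deltas=[[[0, 0, 0], -7], [[0, 0, -0.0003], -14], [[0, 0, -0.0005], -21], [[0, 0, -0.0007], -28], [[0, 0, -0.0008], -35], [[0, 0, -0.001], -42], [[0, 0, -0.0012], -49], [[0, 0, -0.0013], -56], [[0, 0, -0.0015], -63], [[0, 0, -0.0015], -66]])

```text
time_s: 5.78
tool_pos: [0.4584, 0.1476, 0.0763]
tool_rot: [179.9, -0.1, 32.1]
force: [2.0, -2.0, -1.5]
grip_width: 0.0638
```

```bash
python3 - <<'E'
from h import *
o=get_obs(); print({k:np.round(v,3) for k,v in o.items() if k!='effort'})
E
```

```text
{'time_s': np.float64(5.783), 'qpos': array([ 46.171,  19.823, -74.996, 114.497,  21.914,  61.914,  -6.548]), 'joint_velocities': array([ 2.398,  2.782, -3.755, -0.075,  3.09 ,  0.904, 28.247]), 'tool_pos': array([0.458, 0.148, 0.076]), 'tool_rot': array([ 1.79891e+02, -6.60000e-02,  3.20760e+01]), 'force': array([ 1.962, -2.004, -1.498]), 'wrist_torque': array([-0.502, -0.912, -0.009]), 'grip_width': np.float64(0.064)}
```

Call:
send_rows(deltas=[[[0, 0, 0], 0], [[0, 0, 0], 0], [[0, 0, 0], 0], [[0, 0, 0], 0], [[0, 0, 0], 7], [[0, 0, 0], 14], [[0, 0, 0], 21], [[0, 0, 0], 28], [[0, 0, 0], 35], [[0, 0, 0], 42]], jaw=100)

```text
time_s: 6.62
tool_pos: [0.4569, 0.149, 0.0763]
tool_rot: [180.0, -0.0, -10.6]
force: [0.2, 0.3, 1.0]
grip_width: 0.087
```

Call:
send_rows(deltas=[[[0, 0, 0], 7], [[0, 0, 0], 14], [[0, 0, 0], 21], [[0, 0, 0], 28], [[0, 0, 0], 35], [[0, 0, 0], 42], [[0, 0, 0], 49], [[0, 0, 0], 56], [[0, 0, 0], 63], [[0, 0, 0], 70]])

```text
time_s: 7.45
tool_pos: [0.4568, 0.1491, 0.0762]
tool_rot: [180.0, -0.0, -80.5]
force: [0.8, -0.6, -0.2]
grip_width: 0.0871
```

Call:
send_rows(deltas=[[[0, 0, 0], 7], [[0, 0, 0], 14], [[0, 0, 0], 21], [[0, 0, 0], 28], [[0, 0, 0], 35], [[0, 0, 0], 38], [[0, 0, 0], 38], [[0, 0, 0], 38]])

```text
time_s: 8.12
tool_pos: [0.4569, 0.1491, 0.0762]
tool_rot: [-180.0, -0.0, -118.1]
force: [-0.8, 0.3, -0.3]
grip_width: 0.0871
```

```bash
python3 - <<'E'
from h import *
o=get_obs(); print({k:np.round(v,3) for k,v in o.items() if k!='effort'})
E
```

```text
{'time_s': np.float64(8.117), 'qpos': array([  25.421,    9.703,  -49.46 ,  114.952,    8.605,   58.999,
       -146.165]), 'joint_velocities': array([ 0.345,  0.146, -0.314, -0.146,  0.059, -0.014,  0.399]), 'tool_pos': array([0.457, 0.149, 0.076]), 'tool_rot': array([-1.79996e+02, -1.00000e-02, -1.18076e+02]), 'force': array([-0.812,  0.334, -0.289]), 'wrist_torque': array([0.058, 0.021, 0.052]), 'grip_width': np.float64(0.087)}
```

Reversible and the joint range is fine. Second bite, 150°.

Call:
send_rows(deltas=[[[0, 0, 0], 0], [[0, 0, 0], 0], [[0, 0, 0], 0], [[0, 0, 0], 0], [[0, 0, 0], 0], [[0, 0, 0], 0], [[0, 0, 0], -7], [[0, 0, -0.0003], -14], [[0, 0, -0.0005], -21], [[0, 0, -0.0007], -28]], jaw=0)

```text
time_s: 8.95
tool_pos: [0.4569, 0.1487, 0.0769]
tool_rot: [180.0, -0.0, -89.8]
force: [-0.2, 0.1, 0.3]
grip_width: 0.0638
```

Call:
send_rows(deltas=[[[0, 0, -0.0002], -7], [[0, 0, -0.0004], -14], [[0, 0, -0.0006], -21], [[0, 0, -0.0008], -28], [[0, 0, -0.0009], -35], [[0, 0, -0.001], -42], [[0, 0, -0.0012], -49], [[0, 0, -0.0014], -56], [[0, 0, -0.0015], -63], [[0, 0, -0.0016], -70]])

```text
time_s: 9.78
tool_pos: [0.4573, 0.1474, 0.0784]
tool_rot: [179.9, -0.0, -19.9]
force: [0.3, -3.0, -0.4]
grip_width: 0.0641
```

Call:
send_rows(deltas=[[[0, 0, -0.0002], -7], [[0, 0, -0.0004], -14], [[0, 0, -0.0005], -21], [[0, 0, -0.0007], -28], [[0, 0, -0.0009], -35], [[0, 0, -0.001], -42], [[0, 0, -0.0011], -49], [[0, 0, -0.0011], -52], [[0, 0, -0.0011], -52]])

```text
time_s: 10.53
tool_pos: [0.4582, 0.1483, 0.0801]
tool_rot: [179.9, -0.1, 31.9]
force: [1.0, -2.0, 2.9]
grip_width: 0.0634
```

```bash
python3 - <<'E'
from h import *
o=get_obs(); print({k:np.round(v,3) for k,v in o.items() if k!='effort'})
E
```

```text
{'time_s': np.float64(10.533), 'qpos': array([ 45.295,  18.142, -73.458, 114.297,  19.867,  61.783,  -5.162]), 'joint_velocities': array([-0.699, -0.623,  0.876, -0.054, -0.406, -0.389, -4.445]), 'tool_pos': array([0.458, 0.148, 0.08 ]), 'tool_rot': array([ 1.79936e+02, -7.10000e-02,  3.18580e+01]), 'force': array([ 1.035, -1.966,  2.932]), 'wrist_torque': array([-0.48 , -0.548,  0.08 ]), 'grip_width': np.float64(0.063)}
```

Call:
send_rows(deltas=[[[0, 0, 0], 0], [[0, 0, 0], 0], [[0, 0, 0], 0], [[0, 0, 0], 0], [[0, 0, 0], 7], [[0, 0, 0], 14], [[0, 0, 0], 21], [[0, 0, 0], 28], [[0, 0, 0], 35], [[0, 0, 0], 42]], jaw=100)

```text
time_s: 11.37
tool_pos: [0.4567, 0.149, 0.0795]
tool_rot: [180.0, 0.0, -10.5]
force: [-0.0, 0.7, 0.1]
grip_width: 0.0871
```

Call:
send_rows(deltas=[[[0, 0, 0], 7], [[0, 0, 0], 14], [[0, 0, 0], 21], [[0, 0, 0], 28], [[0, 0, 0], 35], [[0, 0, 0], 42], [[0, 0, 0], 49], [[0, 0, 0], 56], [[0, 0, 0], 63], [[0, 0, 0], 70]])

```text
time_s: 12.2
tool_pos: [0.4567, 0.149, 0.0795]
tool_rot: [180.0, -0.0, -80.5]
force: [0.6, 0.0, 0.1]
grip_width: 0.087
```

Call:
send_rows(deltas=[[[0, 0, 0], 7], [[0, 0, 0], 14], [[0, 0, 0], 21], [[0, 0, 0], 28], [[0, 0, 0], 35], [[0, 0, 0], 38], [[0, 0, 0], 38], [[0, 0, 0], 38]])

```text
time_s: 12.87
tool_pos: [0.4568, 0.149, 0.0795]
tool_rot: [180.0, -0.0, -118.1]
force: [-0.2, -0.5, 0.2]
grip_width: 0.0872
```

Call:
send_rows(deltas=[[[0, 0, 0], 0], [[0, 0, 0], 0], [[0, 0, 0], 0], [[0, 0, 0], 0], [[0, 0, 0], 0], [[0, 0, 0], 0], [[0, 0, 0], -7], [[0, 0, -0.0003], -14], [[0, 0, -0.0005], -21], [[0, 0, -0.0007], -28]], jaw=0)

```text
time_s: 13.7
tool_pos: [0.4569, 0.1485, 0.0802]
tool_rot: [180.0, -0.0, -89.8]
force: [0.6, -0.1, -0.3]
grip_width: 0.0639
```

Call:
send_rows(deltas=[[[0, 0, -0.0002], -7], [[0, 0, -0.0004], -14], [[0, 0, -0.0006], -21], [[0, 0, -0.0008], -28], [[0, 0, -0.0009], -35], [[0, 0, -0.001], -42], [[0, 0, -0.0012], -49], [[0, 0, -0.0014], -56], [[0, 0, -0.0015], -63], [[0, 0, -0.0016], -70]])

```text
time_s: 14.53
tool_pos: [0.458, 0.1479, 0.082]
tool_rot: [180.0, -0.1, -19.9]
force: [2.0, -1.0, -1.3]
grip_width: 0.064
```

Call:
send_rows(deltas=[[[0, 0, -0.0002], -7], [[0, 0, -0.0003], -14], [[0, 0, -0.0004], -21], [[0, 0, -0.0005], -28], [[0, 0, -0.0006], -34], [[0, 0, -0.0006], -34], [[0, 0, -0.0006], -34]])

```text
time_s: 15.12
tool_pos: [0.4581, 0.1486, 0.0827]
tool_rot: [180.0, -0.1, 13.6]
force: [3.4, 0.2, -1.9]
grip_width: 0.0641
```

```bash
python3 - <<'E'
from h import *
o=get_obs(); print({k:np.round(v,3) for k,v in o.items() if k!='effort'})
E
```

```text
{'time_s': np.float64(15.117), 'qpos': array([ 41.755,  14.842, -68.38 , 114.234,  15.828,  61.032, -20.117]), 'joint_velocities': array([-0.508, -0.221,  0.513,  0.035, -0.173,  0.081, -0.587]), 'tool_pos': array([0.458, 0.149, 0.083]), 'tool_rot': array([ 1.79993e+02, -1.06000e-01,  1.36280e+01]), 'force': array([ 3.42 ,  0.224, -1.927]), 'wrist_torque': array([-0.095, -1.038,  0.085]), 'grip_width': np.float64(0.064)}
```

Call:
send_rows(deltas=[[[0, 0, -0.002], 0], [[0, 0, -0.005], 0], [[0, 0, -0.008], 0], [[0, 0, -0.012], 0], [[0, 0, -0.016], 0], [[0, 0, -0.02], 0], [[0, 0, -0.02], 0], [[0, 0, -0.02], 0]])

```text
time_s: 15.78
tool_pos: [0.4561, 0.1491, 0.1026]
tool_rot: [180.0, 0.1, 13.8]
force: [-0.6, -0.6, -0.6]
grip_width: 0.0636
```

Call:
send_rows(deltas=[[[0, 0, -0.015], 0], [[0, 0, -0.03], 0], [[0, 0, -0.05], 0], [[0, 0, -0.07], 0], [[0, 0, -0.09], 0], [[0, 0, -0.11], 0], [[0, 0, -0.13], 0], [[0, 0, -0.13], 0], [[0, 0, -0.13], 0]])

```text
time_s: 16.53
tool_pos: [0.457, 0.149, 0.2327]
tool_rot: [179.9, -0.0, 13.8]
force: [0.7, -0.5, -2.4]
grip_width: 0.0638
```

```bash
python3 - <<'E'
from h import *
go((.461,.334,.23,20),(.461,.334,.09,20))
im,c=snap('scene','s1'); a=cv2.resize(im[120:230,250:400],None,fx=4,fy=4)
cv2.imwrite('pics/s1c.png',a[:,:,::-1])
E
```

```text
t 16.53 from [0.457  0.149  0.2327] 13.8
 rows~ 5 [[np.float64(0.048), np.float64(-0.1787), np.float64(0.0027)], np.float64(-6.2)]
 rows~ 6 [[np.float64(0.048), np.float64(-0.1787), np.float64(0.1427)], np.float64(-6.2)]
```

View pics/s1c.png

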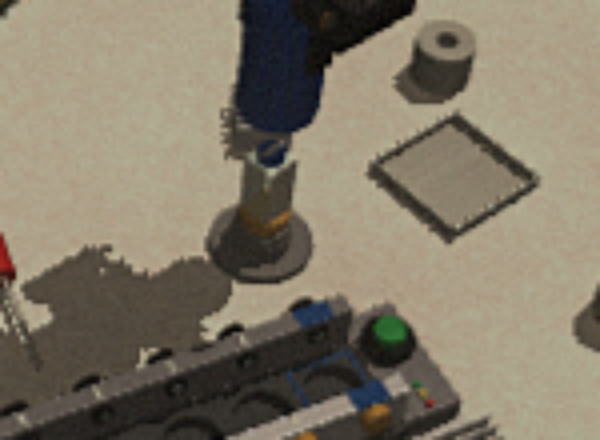

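Call:
send_rows(deltas=[[[0.01, -0.04, 0], 0], [[0.02, -0.08, 0], 0], [[0.03, -0.12, 0], 0], [[0.04, -0.15, 0], 0], [[0.048, -0.178, 0], 0], [[0.048, -0.178, 0], 0], [[0.048, -0.178, 0.03], 0], [[0.048, -0.178, 0.06], 0], [[0.048, -0.178, 0.1], 0], [[0.048, -0.178, 0.13], 0]])

```text
time_s: 17.42
tool_pos: [0.459, 0.3319, 0.0981]
tool_rot: [179.9, 0.3, 13.9]
force: [0.5, -1.0, -0.6]
grip_width: 0.0639
```

Call:
send_rows(deltas=[[[0, 0, 0.01], 0], [[0, 0, 0.02], 0], [[0, 0, 0.023], 0], [[0, 0, 0.026], 0], [[0, 0, 0.028], 0], [[0, 0, 0.028], 0]])

```text
time_s: 17.92
tool_pos: [0.4618, 0.3336, 0.0755]
tool_rot: [-180.0, -0.1, 13.8]
force: [0.1, -0.6, -0.9]
grip_width: 0.0637
```

Call:
send_rows(deltas=[[[0, 0, 0.002], 0], [[0, 0, 0.003], 0], [[0, 0, 0.004], 0], [[0, 0, 0.004], 0]])

```text
time_s: 18.25
tool_pos: [0.4613, 0.3331, 0.0706]
tool_rot: [180.0, -0.0, 13.8]
force: [-0.4, -0.3, -0.3]
grip_width: 0.064
```

Call:
send_rows(deltas=[[[0, 0, 0.001], 0], [[0, 0, 0.002], 0], [[0, 0, 0.002], 0], [[0, 0, 0.002], 0]])

```text
time_s: 18.58
tool_pos: [0.4613, 0.3334, 0.0698]
tool_rot: [180.0, -0.0, 13.8]
force: [-1.1, -1.5, 7.6]
grip_width: 0.0639
```

Call:
send_rows(deltas=[[[0, 0, 0], 0], [[0, 0, 0], 0], [[0, 0, 0], 0], [[0, 0, 0], 0], [[0, 0, -0.02], 0], [[0, 0, -0.06], 0], [[0, 0, -0.1], 0], [[0, 0, -0.14], 0], [[0, 0, -0.18], 0], [[0, 0, -0.18], 0]], jaw=100)

```text
time_s: 19.42
tool_pos: [0.4635, 0.3366, 0.2563]
tool_rot: [-179.8, -0.6, 13.8]
force: [0.7, 0.4, -0.5]
grip_width: 0.087
```

```bash
python3 - <<'E'
from h import *
go((.49,.09,.36,-90))
E
```

```text
t 19.42 from [0.4635 0.3366 0.2563] 13.82
 rows~ 15 [[np.float64(-0.0331), np.float64(0.2458), np.float64(-0.1037)], np.float64(103.82)]
```

Call:
send_rows(deltas=[[[-0.033, 0.246, -0.1], 7], [[-0.033, 0.246, -0.1], 14], [[-0.033, 0.246, -0.1], 21], [[-0.033, 0.246, -0.1], 28], [[-0.033, 0.246, -0.1], 35], [[-0.033, 0.246, -0.1], 42], [[-0.033, 0.246, -0.1], 49], [[-0.033, 0.246, -0.1], 56], [[-0.033, 0.246, -0.1], 63], [[-0.033, 0.246, -0.1], 70]])

```text
time_s: 20.25
tool_pos: [0.488, 0.0858, 0.3484]
tool_rot: [-180.0, -0.0, -56.6]
force: [-0.1, 0.2, 0.2]
grip_width: 0.087
```

Call:
send_rows(deltas=[[[0, 0, 0], 7], [[0, 0, 0], 14], [[0, 0, 0], 21], [[0, 0, 0], 28], [[0, 0, 0], 34], [[0, 0, 0], 34], [[0, 0, 0], 34], [[0, 0, 0], 34]])

```text
time_s: 20.92
tool_pos: [0.4878, 0.0864, 0.3484]
tool_rot: [180.0, -0.0, -90.0]
force: [-0.3, -0.7, -0.2]
grip_width: 0.0871
```

```bash
python3 - <<'E'
from h import *
o=get_obs();print(np.round(o['tool_pos'],4),o['tool_rot'],np.round(o['qpos'],1))
im,c=snap('wrist','w2'); print(proj(c,[[.4575,.149,.114],[.6363,.117,.028],[.6387,-.13,.028]]))
cv2.imwrite('pics/w2b.png',cv2.resize(im[:,:,::-1],(768,576),interpolation=cv2.INTER_CUBIC))
E
```

```text
[0.4878 0.0864 0.3484] [ 1.79990641e+02 -9.73522130e-03 -9.00267081e+01] [  53.8   -1.   -65.    90.5   -0.9   90.  -101.2]
[[203.48686538 186.26894332]
 [231.15087892  40.36345796]
 [414.9722822   39.28764292]]
```

View pics/w2b.png

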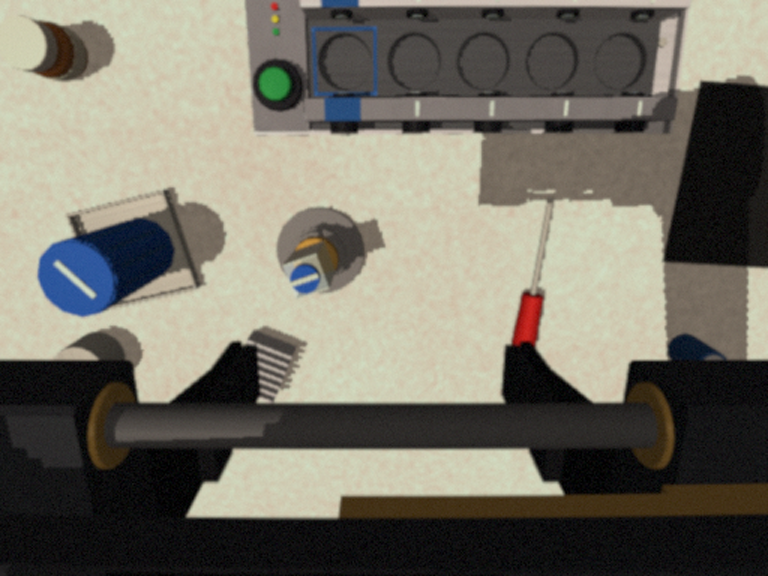

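Cover stands in the tray. In 1.5× pixels: reference well (346,63), wells (414,63), (483,62), (551,61), (620,60); ref cell stopper at (304,279), bar tilted ~20°. Computing.

```bash
cat >> m.py <<'E'
def bar(name,p,r,z,zs=None):
    """white bar near px p within r px; plane z -> centre, angle; stopper blob centre"""
    im,c=load(name); S=4; x0,y0=int(p[0]-r),int(p[1]-r)
    s=cv2.resize(im[y0:y0+2*r,x0:x0+2*r],None,fx=S,fy=S,interpolation=cv2.INTER_CUBIC); h=cv2.cvtColor(s,cv2.COLOR_BGR2HSV)
    return s,h,(lambda q:onz(c,(np.array(q)+.5)/S-.5+[x0,y0],z))
E
python3 - <<'E'
from m import *
im,c=load('w2')
def up(q): return (np.array(q,float)+.5)/1.5-.5
W=onz(c,up([[346,63],[414,63],[483,62],[551,61],[620,60]]),.028); print('wells',W[:,:2])
print('frame',onz(c,up([[314,28],[376,28],[376,95],[314,95]]),.028)[:,:2])
print('ticks',onz(c,up([[417,108],[492,108],[566,107],[640,106]]),.072)[:,:2])
# blue bands & frame
h=cv2.cvtColor(im,cv2.COLOR_BGR2HSV); b=((h[...,0]>100)&(h[...,0]<125)&(h[...,1]>110)).astype(np.uint8)
for n,(x0,y0,x1,y1),z in(('bandlow',(200,60,255,82),.072),('bandhi',(200,0,255,9),.072)):
    ys,xs=np.nonzero(b[y0:y1,x0:x1]); print(n,len(xs),onz(c,[[xs.mean()+x0,ys.mean()+y0]],z))
# deck dark lower edges: line of bar bottom edge
g=cv2.cvtColor(im,cv2.COLOR_BGR2GRAY)
# key
k=((h[...,0]>45)&(h[...,0]<85)&(h[...,1]>120)&(h[...,2]>70)).astype(np.uint8)[40:75,165:205]; ys,xs=np.nonzero(k); print('key',len(xs),onz(c,[[xs.mean()+165,ys.mean()+40]],.045))
# ref cell stopper
s,hh,f=bar('w2',(203,186),16,.116)
m=((hh[...,0]>95)&(hh[...,0]<125)&(hh[...,1]>110)).astype(np.uint8); ct=max(cv2.findContours(m,0,2)[0],key=cv2.contourArea); hull=cv2.convexHull(ct)
(cx,cy),r=cv2.minEnclosingCircle(hull); print('stopper',cx,cy,r,f([[cx,cy]]))
k=np.zeros_like(m); cv2.drawContours(k,[hull],-1,1,-1); k=cv2.erode(k,np.ones((5,5))); w=(k>0)&(hh[...,1]<100)&(hh[...,2]>110)
ys,xs=np.nonzero(w); Q=f(np.c_[xs,ys])[:,:2]; d=np.linalg.svd(Q-Q.mean(0))[2][0]; print('bar',len(xs),Q.mean(0),np.degrees(np.arctan2(d[1],d[0]))%180)
E
```

```text
wells [[ 0.63447433  0.11790458]
 [ 0.63442445  0.05720408]
 [ 0.63540506 -0.00443547]
 [ 0.6365874  -0.06538559]
 [ 0.63799188 -0.12762643]]
frame [[0.66317036 0.14549649]
 [0.66302231 0.09103707]
 [0.60748404 0.09120839]
 [0.60761171 0.14743738]]
ticks [[ 0.59348904  0.05689164]
 [ 0.59361668 -0.00540334]
 [ 0.5947118  -0.06711063]
 [ 0.59599878 -0.12929553]]
bandlow 469 [[0.59490427 0.11837906 0.072     ]]
bandhi 102 [[0.67236038 0.12015591 0.072     ]]
key 379 [[0.61590828 0.17978895 0.045     ]]
stopper 62.0 53.5 35.89229965209961 [[0.46219588 0.15017935 0.116     ]]Traceback (most recent call last):
  File "<stdin>", line 20, in <module>
  File "m.py", line 21, in <lambda>
    return s,h,(lambda q:onz(c,(np.array(q)+.5)/S-.5+[x0,y0],z))
                         ~~~^^^^^^^^^^^^^^^^^^^^^^^^^^^^^^^^^^^
  File "h.py", line 14, in onz
    o,v=ray(c,p); return o+v*((z-o[2])/v[:,2])[:,None]
        ~~~^^^^^
  File "h.py", line 10, in ray
    n=cv2.undistortPoints(p.reshape(-1,1,2),K(c),d).reshape(-1,2)
      ~~~~~~~~~~~~~~~~~~~^^^^^^^^^^^^^^^^^^^^^^^^^^
cv2.error: OpenCV(4.12.0) /io/opencv/modules/calib3d/src/undistort.dispatch.cpp:347: error: (-215:Assertion failed) CV_IS_MAT(_src) && CV_IS_MAT(_dst) && (_src->rows == 1 || _src->cols == 1) && (_dst->rows == 1 || _dst->cols == 1) && _src->cols + _src->rows - 1 == _dst->rows + _dst->cols - 1 && (CV_MAT_TYPE(_src->type) == CV_32FC2 || CV_MAT_TYPE(_src->type) == CV_64FC2) && (CV_MAT_TYPE(_dst->type) == CV_32FC2 || CV_MAT_TYPE(_dst->type) == CV_64FC2) in function 'cvUndistortPointsInternal'
```

```bash
cat >> m.py <<'E'
def barfit(name,p,r,z,out,smax=90,vmin=110,mask=None):
    s,hh,f=bar(name,p,r,z)
    w=((hh[...,1]<smax)&(hh[...,2]>vmin)).astype(np.uint8)
    n,l,st,ce=cv2.connectedComponentsWithStats(w)
    v=s.copy()
    for i in range(1,n):
        if st[i,4]<60: continue
        ys,xs=np.nonzero(l==i); (rc)=cv2.minAreaRect(np.c_[xs,ys].astype(np.float32))
        Q=f(np.c_[xs,ys])[:,:2]; d=np.linalg.svd(Q-Q.mean(0),full_matrices=False)[2][0]
        print(i,'n',st[i,4],'c',np.round(ce[i]),'size',np.round(rc[1]),'world',np.round(Q.mean(0),4),'ang',round(np.degrees(np.arctan2(d[1],d[0]))%180,1))
    cv2.imwrite(f'pics/{out}.png',cv2.resize(v,None,fx=3,fy=3))
E
python3 - <<'E'
from m import *
barfit('w2',(203,186),20,.116,'b1')
E
```

```text
1 n 17500 c [69. 93.] size [159. 159.] world [0.4544 0.1534] ang 44.6
```

View pics/b1.png

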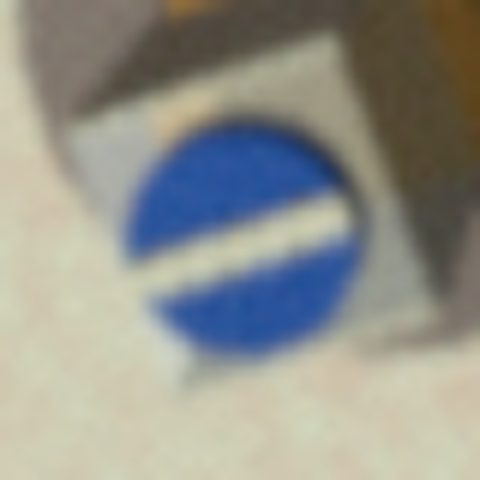

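```bash
python3 - <<'E'
from m import *
im,c=load('w2')
def u(q): return (np.array(q,float)+.5)/12-.5+[183,166]
print('stopper',onz(c,u([[245,238]]),.116))
a=onz(c,u([[130,285],[350,205]]),.116); d=a[1]-a[0]; print('bar',a.mean(0),np.degrees(np.arctan2(d[1],d[0])))
g=onz(c,u([[70,130],[335,35],[440,305],[185,385]]),.108); print(g.mean(0)); 
for i in range(4):
    d=g[(i+1)%4]-g[i]; print(np.linalg.norm(d),np.degrees(np.arctan2(d[1],d[0])))
go((.459,.149,.2,-109))
E
```

```text
stopper [[0.45918325 0.14928873 0.116     ]]
bar [0.45842911 0.14987073 0.116     ] -69.73899198754206
[0.45948793 0.1491331  0.108     ]
0.02958319501136234 -70.24704922131826
0.03055530907758987 -161.0105654427784
0.028554414536639875 107.85774340312855
0.029615113185309485 20.985894057818694
t 20.97 from [0.4878 0.0865 0.3484] -90.06
 rows~ 4 [[np.float64(-0.0625), np.float64(0.0289), np.float64(0.1484)], np.float64(18.94)]
```

Call:
send_rows(deltas=[[[-0.0625, 0.03, 0.04], -7], [[-0.0625, 0.03, 0.08], -14], [[-0.0625, 0.03, 0.12], -21], [[-0.0625, 0.03, 0.15], -28], [[-0.0625, 0.03, 0.15], -35], [[-0.0625, 0.03, 0.15], -42], [[-0.0625, 0.03, 0.15], -49], [[-0.0625, 0.03, 0.15], -56], [[-0.0625, 0.03, 0.15], -63], [[-0.0625, 0.03, 0.15], -70]], jaw=70)

```text
time_s: 21.8
tool_pos: [0.4581, 0.149, 0.1984]
tool_rot: [180.0, 0.0, -19.7]
force: [-0.2, -0.1, -0.4]
grip_width: 0.061
```

Call:
send_rows(deltas=[[[0, 0, 0], -7], [[0, 0, 0], -14], [[0, 0, 0], -21], [[0, 0, 0], -28], [[0, 0, 0], -35], [[0, 0, 0], -40], [[0, 0, 0], -40], [[0, 0, 0], -40]])

```text
time_s: 22.47
tool_pos: [0.4581, 0.149, 0.1985]
tool_rot: [180.0, -0.0, 19.7]
force: [0.3, 0.6, 0.5]
grip_width: 0.061
```

```bash
python3 - <<'E'
from h import *
go((.4578,.1493,.075,20)); print(np.round(get_obs()['qpos'],1))
E
```

```text
t 22.47 from [0.4581 0.149  0.1985] 19.72
 rows~ 3 [[np.float64(-0.0002), np.float64(-0.0004), np.float64(0.1235)], np.float64(-0.28)]
[ 51.3   2.1 -72.5 106.3   2.1  73.1  -2. ]
```

Call:
send_rows(deltas=[[[0, 0, 0.03], 0], [[0, 0, 0.07], 0], [[0, 0, 0.1], 0], [[0, 0, 0.123], 0], [[0, 0, 0.123], 0], [[0, 0, 0.123], 0]])

```text
time_s: 22.97
tool_pos: [0.4572, 0.1494, 0.0751]
tool_rot: [-179.9, 0.1, 19.8]
force: [0.2, 0.3, 0.9]
grip_width: 0.0609
```

Call:
send_rows(deltas=[[[0, 0, 0], 0], [[0, 0, 0], 0], [[0, 0, 0], 0], [[0, 0, 0], 0], [[0, 0, 0], 0]], jaw=0, grip_force=20)

```text
time_s: 23.38
tool_pos: [0.4587, 0.1488, 0.0763]
tool_rot: [179.9, -0.1, 19.8]
force: [-1.3, -0.7, -0.9]
grip_width: 0.0352
```

Call:
send_rows(deltas=[[[0, 0, -0.005], 0], [[0, 0, -0.015], 0], [[0, 0, -0.03], 0], [[0, 0, -0.05], 0], [[0, 0, -0.07], 0], [[0, 0, -0.09], 0], [[0, 0, -0.1], 0], [[0, 0, -0.1], 0]])

```text
time_s: 24.05
tool_pos: [0.4596, 0.1494, 0.1778]
tool_rot: [179.9, -0.2, 19.8]
force: [1.1, 0.7, -2.3]
grip_width: 0.0299
```

```bash
python3 - <<'E'
from h import *
go((.6335,.1187,.12,-89.2)); print(np.round(get_obs()['qpos'],1))
E
```

```text
t 24.05 from [0.4596 0.1494 0.1778] 19.79
 rows~ 16 [[np.float64(0.1533), np.float64(0.0878), np.float64(0.0578)], np.float64(108.99)]
[ 50.9   4.7 -73.7 107.9   4.9  70.6  -4.5]
```

Call:
send_rows(deltas=[[[0.015, 0.009, 0.0], 7], [[0.04, 0.02, 0.0], 14], [[0.06, 0.035, 0.01], 21], [[0.08, 0.045, 0.015], 28], [[0.1, 0.06, 0.02], 35], [[0.12, 0.07, 0.02], 42], [[0.14, 0.08, 0.02], 49], [[0.153, 0.088, 0.02], 56], [[0.153, 0.088, 0.02], 63], [[0.153, 0.088, 0.02], 70]])

```text
time_s: 24.88
tool_pos: [0.6318, 0.1175, 0.1529]
tool_rot: [179.8, 0.1, -50.6]
force: [-0.7, 0.1, -3.3]
grip_width: 0.0295
```

Call:
send_rows(deltas=[[[0, 0, 0], 7], [[0, 0, 0], 14], [[0, 0, 0], 21], [[0, 0, 0], 28], [[0, 0, 0], 34], [[0, 0, 0], 39], [[0, 0, 0], 39], [[0, 0, 0], 39]])

```text
time_s: 25.55
tool_pos: [0.6311, 0.1179, 0.154]
tool_rot: [179.9, -0.0, -89.0]
force: [0.3, -0.4, -2.4]
grip_width: 0.0297
```

```bash
python3 - <<'E'
from h import *
go((.6335,.1187,.08,-89.2)); print(np.round(get_obs()['qpos'],1))
im,c=snap('wrist','w3'); cv2.imwrite('pics/w3b.png',cv2.resize(im[:,:,::-1],(768,576),interpolation=cv2.INTER_CUBIC))
E
```

```text
t 25.55 from [0.6311 0.1179 0.154 ] -89.03
 rows~ 2 [[np.float64(-0.0007), np.float64(-0.0024), np.float64(0.074)], np.float64(0.17)]
[  19.    25.1  -41.7   88.1   17.1   73.5 -114. ]
```

View pics/w3b.png

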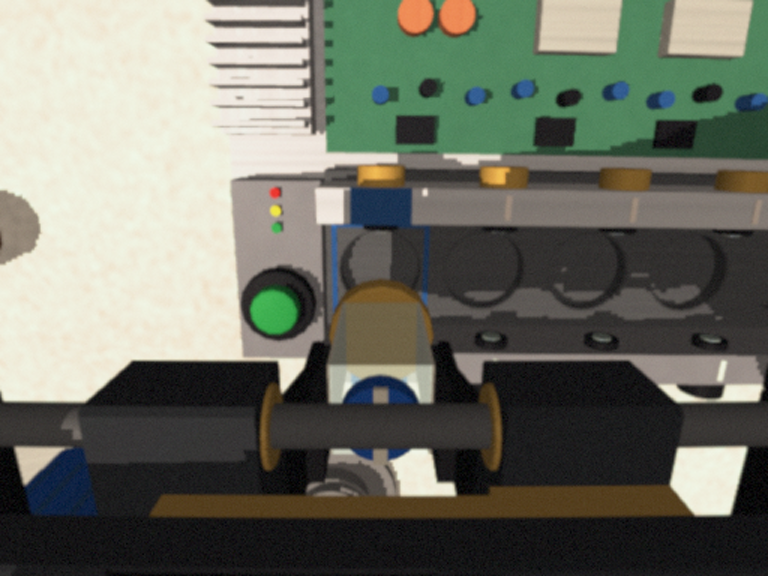

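```bash
python3 - <<'E'
from m import *
im,c=load('w3')
def up(q): return (np.array(q,float)+.5)/1.5-.5
print('wells',onz(c,up([[380,268],[483,267],[583,268],[684,268]]),.028)[:,:2])
print('bandhi',onz(c,up([[381,207]]),.072),'ticks',onz(c,up([[509,208],[634,209],[758,208]]),.072))
# held foot: bottom z ~ .154-.042=.112, top .126: leftmost/rightmost/top of foot outline
e=onz(c,up([[330,335],[434,335]]),.126); print('foot',e); print(onz(c,up([[382,281]]),[.126]),onz(c,up([[382,281]]),[.112]))
# edge profile columns through well centre
g=cv2.cvtColor(im,cv2.COLOR_BGR2GRAY)
h=cv2.cvtColor(im,cv2.COLOR_BGR2HSV); b=((h[...,0]>100)&(h[...,0]<130)&(h[...,1]>90))
for X in (222,224,283,285): print(X, np.nonzero(b[140:215,X])[0]+140)
print([ (r,np.nonzero(b[r,205:300])[0]+205) for r in (155,165,175)])
E
```

```text
wells [[ 0.63721052  0.11911   ]
 [ 0.63883915  0.05800201]
 [ 0.63925416 -0.00183932]
 [ 0.64033643 -0.06309323]]
bandhi [[0.67872442 0.11929571 0.072     ]] ticks [[ 0.6793391   0.05704298  0.072     ]
 [ 0.68007998 -0.00447641  0.072     ]
 [ 0.68195983 -0.06667819  0.072     ]]
foot [[0.63335398 0.13938009 0.126     ]
 [0.63404321 0.09706367 0.126     ]]
[[0.65650029 0.11862224 0.126     ]] [[0.65260444 0.11850254 0.112     ]]
222 [150 151 152 153 154 155 156 157 158 159 160 161 162 163 164 165 166 167
 168 169 170 171 172 173 174 175 176 177 178 179 180 181 182 183 184 185
 186 187 188 189 190 191 192 193 194 195 196 197 198 199 200 201 202 203
 204 205 206]
224 [150 151 152 153 155 156 157 158 159 160 161 162 163 164 165 166 167 168
 169 170 171 172 173 174 175 176 177 178 179 180 181 182 183 184 185 186
 187 188 189 190 191 192 193 194 195 196 197 198 199 200 201 202 203]
283 [151 152 153 154 155 156 157 158 159 160 161 162 163 164 165 166 167 168
 169 170 171 172 173 174 175 176 177 178 179 180 181 182 183 184 185 186
 187 188 189 190 191 192 193 194 195 196 197 198 199 200 201 202]
285 [151 152 153 154 155 156 157 158 159 160 161 162 163 164 165 166 167 168
 169 170 171 172 173 174 175 176 177 178 180]
[(155, array([221, 222, 223, 224, 283, 284, 285, 286])), (165, array([221, 222, 223, 224, 283, 284, 285])), (175, array([221, 222, 223, 224, 282, 283, 284, 285]))]
```

Call:
send_rows(deltas=[[[-0.0007, -0.0025, 0.02], 0.2], [[-0.0007, -0.0025, 0.04], 0.2], [[-0.0007, -0.0025, 0.06], 0.2], [[-0.0007, -0.0025, 0.074], 0.2], [[-0.0007, -0.0025, 0.076], 0.2], [[-0.0007, -0.0025, 0.076], 0.2], [[-0.0007, -0.0025, 0.076], 0.2]])

```text
time_s: 26.18
tool_pos: [0.635, 0.1191, 0.0803]
tool_rot: [-179.9, 0.0, -89.4]
force: [0.0, -0.1, -2.1]
grip_width: 0.0298
```

Call:
send_rows(deltas=[[[0, 0, 0.003], 0], [[0, 0, 0.006], 0], [[0, 0, 0.009], 0], [[0, 0, 0.011], 0], [[0, 0, 0.012], 0], [[0, 0, 0.012], 0]])

```text
time_s: 26.68
tool_pos: [0.6343, 0.1187, 0.0673]
tool_rot: [180.0, -0.0, -89.4]
force: [-0.2, 0.3, -2.9]
grip_width: 0.0297
```

Call:
send_rows(deltas=[[[0, 0, 0.002], 0], [[0, 0, 0.004], 0], [[0, 0, 0.006], 0], [[0, 0, 0.008], 0], [[0, 0, 0.008], 0], [[0, 0, 0.008], 0]])

```text
time_s: 27.18
tool_pos: [0.6344, 0.1187, 0.0612]
tool_rot: [-180.0, -0.1, -89.4]
force: [-2.7, -2.2, 7.7]
grip_width: 0.03
```

Call:
send_rows(deltas=[[[0, 0, 0], 0], [[0, 0, 0], 0], [[0, 0, 0], 0], [[0, 0, 0], 0], [[0, 0, 0], 0], [[0, 0, -0.02], 0], [[0, 0, -0.05], 0], [[0, 0, -0.09], 0], [[0, 0, -0.13], 0], [[0, 0, -0.16], 0]], jaw=56)

```text
time_s: 28.02
tool_pos: [0.635, 0.1193, 0.223]
tool_rot: [-179.8, 0.0, -89.4]
force: [0.8, 1.2, -0.3]
grip_width: 0.0488
```

Call:
send_rows(deltas=[[[0, 0.06, -0.02], 0], [[0, 0.1, -0.02], 0], [[0, 0.1, -0.02], 0], [[0, 0.1, -0.02], 0], [[0, 0.1, -0.02], 0], [[0, 0.1, -0.02], 0]])

```text
time_s: 28.52
tool_pos: [0.5351, 0.1172, 0.2396]
tool_rot: [-179.9, -0.0, -89.4]
force: [-1.1, -0.2, -0.0]
grip_width: 0.0488
```

```bash
python3 - <<'E'
from h import *
o=get_obs();print(np.round(o['tool_pos'],4),np.round(o['tool_rot'],2),np.round(o['qpos'],1))
im,c=snap('wrist','w4'); p=proj(c,[[.634,.119,.098],[.634,.119,.016]]); print(p)
x,y=map(int,p.mean(0)); x0=max(x-64,0);y0=max(y-48,0)
print(x0,y0); cv2.imwrite('pics/w4c.png',cv2.resize(im[y0:y0+96,x0:x0+128,::-1],None,fx=5,fy=5,interpolation=cv2.INTER_CUBIC))
E
```

```text
[0.5351 0.1172 0.2396] [-1.7994e+02 -2.0000e-02 -8.9430e+01] [  26.1    9.1  -45.4   95.1    6.6   78.5 -109.7]
[[253.4719923   69.74042365]
 [253.43365068  75.31543057]]
189 24
```

View pics/w4c.png

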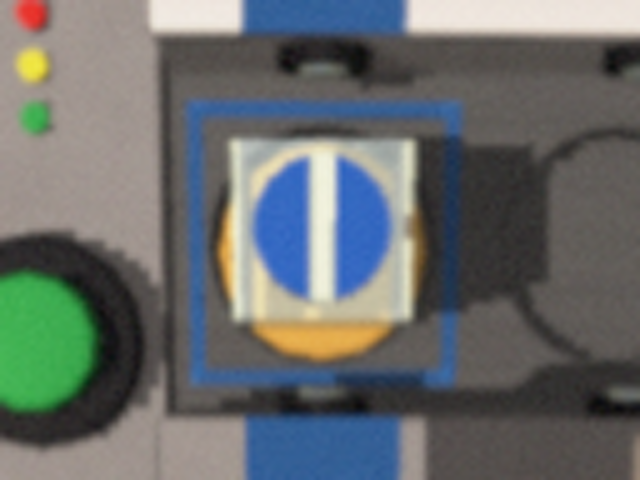

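Call:
send_rows(deltas=[[[0.04, 0, -0.04], 0], [[0.08, 0.01, -0.08], 0], [[0.44, 0.035, -0.1], 0], [[0.44, 0.035, -0.1], 0], [[0.44, 0.035, -0.1], 0], [[0.44, 0.035, -0.1], 0], [[0.44, 0.035, -0.1], 0], [[0.44, 0.035, -0.1], 0], [[0.44, 0.035, -0.1], 0], [[0.44, 0.035, -0.1], 0]])

```text
time_s: 29.4
tool_pos: [0.5076, -0.2744, 0.3334]
tool_rot: [180.0, 0.0, -89.4]
force: [1.1, -0.8, 1.1]
grip_width: 0.0491
```

Call:
send_rows(deltas=[[[0.05, 0, 0], 0], [[0.05, 0, 0], 0], [[0.05, 0, 0], 0], [[0.05, 0, 0], 0], [[0.05, 0, 0], 0], [[0.05, 0, 0], 0]])

```text
time_s: 29.9
tool_pos: [0.5089, -0.3197, 0.334]
tool_rot: [-180.0, 0.0, -89.2]
force: [-0.3, 0.1, -0.1]
grip_width: 0.0489
```

```bash
python3 - <<'E'
from h import *
o=get_obs();print(np.round(o['tool_pos'],4),np.round(o['tool_rot'],2),np.round(o['qpos'],1))
im,c=snap('wrist','w5'); p=proj(c,[[.575,-.373,.05],[.483,-.362,.05]]); print(p)
x,y=map(int,p.mean(0)); x0=min(max(x-80,0),512-160);y0=min(max(y-60,0),264)
print(x0,y0); cv2.imwrite('pics/w5c.png',cv2.resize(im[y0:y0+120,x0:x0+160,::-1],None,fx=5,fy=5,interpolation=cv2.INTER_CUBIC))
im,c=snap('top','t5')
E
```

```text
[ 0.5089 -0.3197  0.334 ] [-1.7999e+02  3.0000e-02 -8.9200e+01] [ 51.6  12.5 -26.6  79.1   5.5  89.7 -63.7]
[[296.00277823 105.13758043]
 [284.75798325 174.08474739]]
210 79
```

View pics/w5c.png

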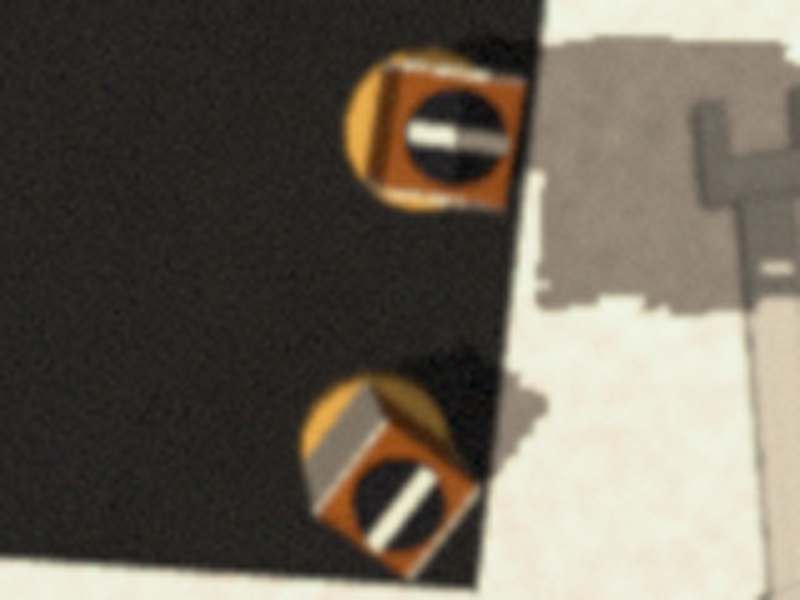

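```bash
python3 - <<'E'
from m import *
im,c=load('w5')
def u(q): return (np.array(q,float)+.5)/5-.5+[210,79]
for n,s,b,g in (('up',[457,137],[[407,131],[507,144]],None),('lo',[400,504],[[372,547],[433,467]],[[390,422],[477,487],[410,577],[318,515]])):
    a=onz(c,u(b),.083); d=a[1]-a[0]; print(n,'stopper',onz(c,u([s]),.083),'bar',a.mean(0),np.degrees(np.arctan2(d[1],d[0])))
    if g:
        g=onz(c,u(g),.075); print(g.mean(0))
        for i in range(4): d=g[(i+1)%4]-g[i]; print(np.linalg.norm(d),np.degrees(np.arctan2(d[1],d[0])))
a=onz(c,u([[400,68],[527,78],[502,212]]),.075); print(a); d=a[1]-a[0]; print(np.degrees(np.arctan2(d[1],d[0])),(a[0]+a[2])/2)
E
```

```text
up stopper [[ 0.57494222 -0.37497786  0.083     ]] bar [ 0.57482638 -0.37500008  0.083     ] -96.26964403264331
lo stopper [[ 0.48379499 -0.36519525  0.083     ]] bar [ 0.48294152 -0.36582055  0.083     ] -34.56752176064445
[ 0.48266014 -0.3657483   0.075     ]
0.02877555724680557 -125.78822058551064
0.02953584082948242 146.49080170425842
0.029807670519854973 56.28202382079551
0.030589700601595077 -35.48504226234822
[[ 0.59076579 -0.36140532  0.075     ]
 [ 0.58891911 -0.39240358  0.075     ]
 [ 0.55681932 -0.38820977  0.075     ]]
-93.40928624387126 [ 0.57379255 -0.37480755  0.075     ]
```

```bash
python3 - <<'E'
from h import *
go((.573,-.375,.15,-5))
E
```

```text
t 30.0 from [ 0.5086 -0.3201  0.3344] -89.23
 rows~ 12 [[np.float64(0.0558), np.float64(-0.0636), np.float64(0.1844)], np.float64(-84.23)]
```

Call:
send_rows(deltas=[[[0.02, -0.02, 0.02], -7], [[0.04, -0.04, 0.04], -14], [[0.056, -0.064, 0.06], -21], [[0.056, -0.064, 0.08], -28], [[0.056, -0.064, 0.1], -35], [[0.056, -0.064, 0.13], -42], [[0.056, -0.064, 0.16], -49], [[0.056, -0.064, 0.184], -56], [[0.056, -0.064, 0.184], -63], [[0.056, -0.064, 0.184], -70]], jaw=65)

```text
time_s: 30.83
tool_pos: [0.5716, -0.3756, 0.1478]
tool_rot: [-180.0, 0.2, -19.0]
force: [0.4, -0.1, -0.4]
grip_width: 0.0567
```

Call:
send_rows(deltas=[[[0, 0, 0], -7], [[0, 0, 0], -14], [[0, 0, 0], -14], [[0, 0, 0], -14], [[0, 0, 0], -14]])

```text
time_s: 31.25
tool_pos: [0.5727, -0.3767, 0.1503]
tool_rot: [180.0, -0.0, -5.5]
force: [-0.1, 0.3, 0.3]
grip_width: 0.0568
```

```bash
python3 - <<'E'
from h import *
go((.573,-.375,.042,-5))
E
```

```text
t 31.25 from [ 0.5727 -0.3767  0.1503] -5.53
 rows~ 3 [[np.float64(0.0001), np.float64(-0.0017), np.float64(0.1083)], np.float64(-0.53)]
```

Call:
send_rows(deltas=[[[0, -0.002, 0.03], 0], [[0, -0.002, 0.06], 0], [[0, -0.002, 0.09], 0], [[0, -0.002, 0.108], 0], [[0, -0.002, 0.108], 0], [[0, -0.002, 0.108], 0]])

```text
time_s: 31.75
tool_pos: [0.5723, -0.3745, 0.0414]
tool_rot: [-180.0, 0.1, -5.4]
force: [-0.3, 0.0, 1.2]
grip_width: 0.0566
```

Call:
send_rows(deltas=[[[0, 0, 0], 0], [[0, 0, 0], 0], [[0, 0, 0], 0], [[0, 0, 0], 0], [[0, 0, 0], 0], [[0, 0, 0], 0], [[0, 0, 0], 0]], jaw=0)

```text
time_s: 32.33
tool_pos: [0.5737, -0.3753, 0.0431]
tool_rot: [179.9, -0.1, -5.4]
force: [1.5, -0.4, 3.8]
grip_width: 0.0302
```

Call:
send_rows(deltas=[[[0, 0, -0.005], 0], [[0, 0, -0.015], 0], [[0, 0, -0.03], 0], [[0, 0, -0.05], 0], [[0, 0, -0.08], 0], [[0, 0, -0.11], 0], [[0, 0, -0.12], 0], [[0, 0, -0.12], 0]])

```text
time_s: 33.0
tool_pos: [0.5748, -0.3758, 0.1666]
tool_rot: [179.8, -0.4, -5.4]
force: [-0.4, -1.6, -2.9]
grip_width: 0.03
```

```bash
python3 - <<'E'
from h import *
go((.6357,-.0055,.155,-89.2))
E
```

```text
t 33.0 from [ 0.5748 -0.3758  0.1666] -5.39
 rows~ 12 [[np.float64(0.0259), np.float64(-0.3744), np.float64(0.0116)], np.float64(83.81)]
```

Call:
send_rows(deltas=[[[0.001, -0.02, 0], 7], [[0.004, -0.05, 0], 14], [[0.006, -0.085, 0], 21], [[0.008, -0.12, 0], 28], [[0.011, -0.16, 0], 35], [[0.014, -0.2, 0], 42], [[0.017, -0.24, 0.01], 49], [[0.02, -0.28, 0.01], 56], [[0.023, -0.315, 0.01], 63], [[0.025, -0.345, 0.01], 70]])

```text
time_s: 33.83
tool_pos: [0.6286, -0.0301, 0.1497]
tool_rot: [179.8, 0.1, -75.6]
force: [1.2, 0.2, -2.8]
grip_width: 0.0299
```

Call:
send_rows(deltas=[[[-0.018, -0.005, 0], 7], [[-0.025, -0.009, 0], 14], [[-0.028, -0.0105, 0], 14], [[-0.028, -0.0105, 0], 14], [[-0.028, -0.0105, 0], 14], [[-0.028, -0.0105, 0], 14], [[-0.028, -0.0105, 0], 14]])

```text
time_s: 34.42
tool_pos: [0.6329, -0.006, 0.1516]
tool_rot: [180.0, -0.0, -89.4]
force: [-0.5, -0.3, -2.0]
grip_width: 0.03
```

```bash
python3 - <<'E'
from h import *
go((.6357,-.0055,.08,-89.2));print(np.round(get_obs()['qpos'],1))
im,c=snap('wrist','w6'); cv2.imwrite('pics/w6b.png',cv2.resize(im[120:300,120:392,::-1],None,fx=2.8,fy=2.8,interpolation=cv2.INTER_CUBIC))
E
```

```text
t 34.42 from [ 0.6329 -0.006   0.1516] -89.45
 rows~ 2 [[np.float64(-0.0004), np.float64(-0.0028), np.float64(0.0716)], np.float64(-0.25)]
[  23.7   21.8  -32.2   90.    12.1   71.7 -100. ]
```

View pics/w6b.png

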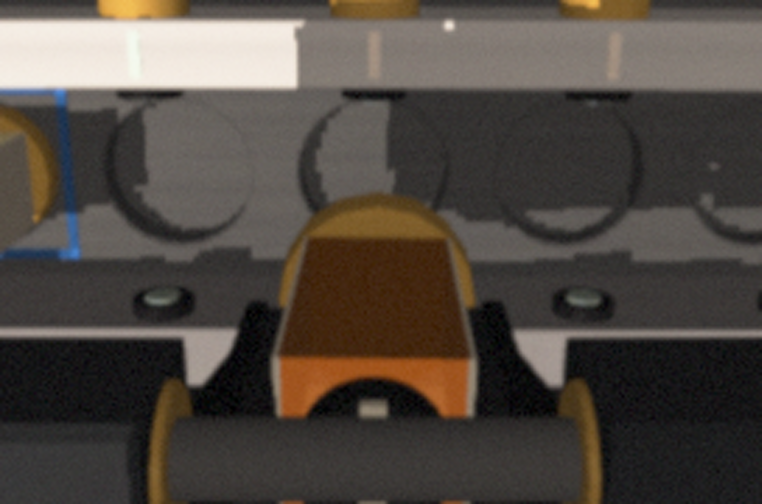

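Call:
send_rows(deltas=[[[-0.0009, -0.0025, 0.02], -0.2], [[-0.0009, -0.0025, 0.04], -0.2], [[-0.0009, -0.0025, 0.06], -0.2], [[-0.0009, -0.0025, 0.072], -0.2], [[-0.0009, -0.0025, 0.074], -0.2], [[-0.0009, -0.0025, 0.074], -0.2], [[-0.0009, -0.0025, 0.074], -0.2]])

```text
time_s: 35.05
tool_pos: [0.6364, -0.0033, 0.0791]
tool_rot: [-179.9, -0.0, -89.2]
force: [0.6, 0.2, -1.4]
grip_width: 0.0297
```

Call:
send_rows(deltas=[[[0, 0, 0.003], 0], [[0, 0, 0.006], 0], [[0, 0, 0.009], 0], [[0, 0, 0.012], 0], [[0, 0, 0.014], 0], [[0, 0, 0.014], 0]])

```text
time_s: 35.55
tool_pos: [0.6368, -0.0044, 0.0642]
tool_rot: [-179.9, -0.1, -89.2]
force: [3.5, -3.1, -2.6]
grip_width: 0.0298
```

Call:
send_rows(deltas=[[[0, 0, 0.002], 0], [[0, 0, 0.004], 0], [[0, 0, 0.006], 0], [[0, 0, 0.007], 0], [[0, 0, 0.007], 0], [[0, 0, 0.007], 0]])

```text
time_s: 36.05
tool_pos: [0.6367, -0.0043, 0.0587]
tool_rot: [-179.9, -0.1, -89.2]
force: [1.4, -4.3, 7.4]
grip_width: 0.0297
```

Call:
send_rows(deltas=[[[0, 0, 0], 0], [[0, 0, 0], 0], [[0, 0, 0], 0], [[0, 0, 0], 0], [[0, 0, 0], 0], [[0, 0, -0.02], 0], [[0, 0, -0.05], 0], [[0, 0, -0.09], 0], [[0, 0, -0.13], 0], [[0, 0, -0.17], 0]], jaw=56)

```text
time_s: 36.88
tool_pos: [0.6349, -0.0026, 0.2283]
tool_rot: [179.9, 0.0, -89.1]
force: [1.0, -0.6, -0.1]
grip_width: 0.0486
```

Call:
send_rows(deltas=[[[0.315, 0.127, -0.1], 0], [[0.315, 0.127, -0.1], 0], [[0.315, 0.127, -0.1], 0], [[0.315, 0.127, -0.1], 0], [[0.315, 0.127, -0.1], 0], [[0.315, 0.127, -0.1], 0], [[0.315, 0.127, -0.1], 0], [[0.315, 0.127, -0.1], 0], [[0.315, 0.127, -0.1], 0], [[0.315, 0.127, -0.1], 0]])

```text
time_s: 37.72
tool_pos: [0.51, -0.327, 0.3279]
tool_rot: [180.0, -0.2, -89.8]
force: [-0.3, -0.4, 0.2]
grip_width: 0.0487
```

```bash
python3 - <<'E'
from m import *
o=get_obs();print(o['time_s'],np.round(o['tool_pos'],4),np.round(o['tool_rot'],2),np.round(o['qpos'],1))
im,c=snap('wrist','w7'); p=proj(c,[[.483,-.3655,.083]])[0]; print(p)
x0=int(p[0])-60; y0=int(p[1])-60; print(x0,y0)
cv2.imwrite('pics/w7c.png',cv2.resize(im[y0:y0+100,x0:x0+120,::-1],None,fx=5,fy=5,interpolation=cv2.INTER_CUBIC))
E
```

```text
37.7167 [ 0.51   -0.327   0.3279] [179.98  -0.21 -89.78] [ 48.7  12.6 -22.6  79.3   5.   89.  -63.3]
[283.83968353 181.49984695]
223 121
```

View pics/w7c.png

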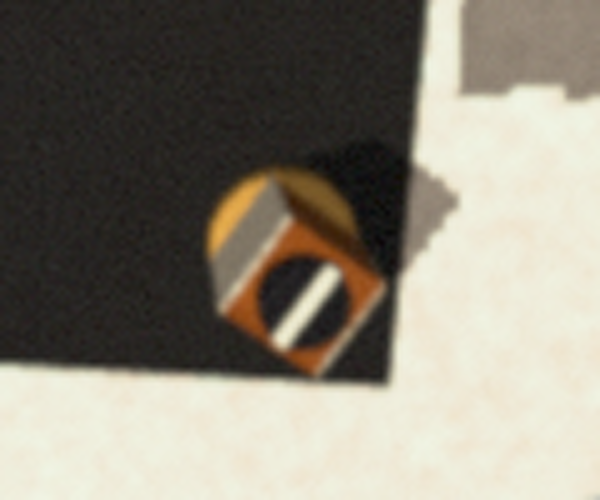

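```bash
python3 - <<'E'
from m import *
im,c=load('w7')
def u(q): return (np.array(q,float)+.5)/5-.5+[223,121]
a=onz(c,u([[275,346],[333,266]]),.083); d=a[1]-a[0]; print('stopper',onz(c,u([[304,304]]),.083),'bar',a.mean(0),np.degrees(np.arctan2(d[1],d[0])))
g=onz(c,u([[292,215],[386,284],[318,377],[220,312]]),.075); print(g.mean(0))
for i in range(4): d=g[(i+1)%4]-g[i]; print(np.linalg.norm(d),np.degrees(np.arctan2(d[1],d[0])))
go((.4815,-.365,.15,-125),(.4815,-.365,.042,-125))
E
```

```text
stopper [[ 0.48312849 -0.36494098  0.083     ]] bar [ 0.48253648 -0.36490895  0.083     ] -33.926663952449836
[ 0.4827718  -0.36567774  0.075     ]
0.030442907112020825 -126.04271433786543
0.03004054136799289 146.265543521669
0.031151879466438076 55.950724845545516
0.031104129874069436 -35.08518885337453
t 37.77 from [ 0.5116 -0.3231  0.3272] -89.52
 rows~ 5 [[np.float64(0.0417), np.float64(0.0305), np.float64(0.1772)], np.float64(35.48)]
 rows~ 7 [[np.float64(0.0417), np.float64(0.0305), np.float64(0.2852)], np.float64(35.48)]
```

Call:
send_rows(deltas=[[[0.02, 0.015, 0.03], 7], [[0.042, 0.031, 0.07], 14], [[0.042, 0.031, 0.11], 21], [[0.042, 0.031, 0.15], 28], [[0.042, 0.031, 0.177], 35], [[0.042, 0.031, 0.177], 35], [[0.042, 0.031, 0.177], 35], [[0.042, 0.031, 0.177], 35]], jaw=65)

```text
time_s: 38.43
tool_pos: [0.4847, -0.3617, 0.1522]
tool_rot: [-179.8, 0.0, -123.9]
force: [0.0, -0.7, 0.6]
grip_width: 0.0565
```

```bash
python3 - <<'E'
from m import *
go((.4815,-.365,.042,-125))
E
```

```text
t 38.43 from [ 0.4847 -0.3617  0.1522] -123.89
 rows~ 3 [[np.float64(0.0045), np.float64(0.0008), np.float64(0.1102)], np.float64(1.11)]
```

Call:
send_rows(deltas=[[[0.004, 0.001, 0.03], 1], [[0.004, 0.001, 0.06], 1], [[0.004, 0.001, 0.09], 1], [[0.004, 0.001, 0.11], 1], [[0.004, 0.001, 0.11], 1], [[0.004, 0.001, 0.11], 1], [[0.004, 0.001, 0.11], 1]])

```text
time_s: 39.02
tool_pos: [0.482, -0.3663, 0.0433]
tool_rot: [-179.7, -0.0, -125.1]
force: [0.1, -0.1, 0.1]
grip_width: 0.0569
```

Call:
send_rows(deltas=[[[0, 0, 0], 0], [[0, 0, 0], 0], [[0, 0, 0], 0], [[0, 0, 0], 0], [[0, 0, 0], 0], [[0, 0, 0], 0], [[0, 0, 0], 0]], jaw=0)

```text
time_s: 39.6
tool_pos: [0.4799, -0.3652, 0.0404]
tool_rot: [-180.0, -0.0, -125.2]
force: [-0.2, 0.3, 2.8]
grip_width: 0.0297
```

Call:
send_rows(deltas=[[[0, 0, -0.005], 0], [[0, 0, -0.015], 0], [[0, 0, -0.03], 0], [[0, 0, -0.05], 0], [[0, 0, -0.08], 0], [[0, 0, -0.11], 0], [[0, 0, -0.12], 0], [[0, 0, -0.12], 0]])

```text
time_s: 40.27
tool_pos: [0.4815, -0.3664, 0.1639]
tool_rot: [-179.6, -0.0, -125.2]
force: [0.1, -0.9, -1.1]
grip_width: 0.0301
```

```bash
python3 - <<'E'
from h import *
go((.638,-.1285,.155,-89.2))
E
```

```text
t 40.27 from [ 0.4815 -0.3664  0.1639] -125.19
 rows~ 7 [[np.float64(-0.2846), np.float64(0.0092), np.float64(0.0089)], np.float64(-35.99)]
```

Call:
send_rows(deltas=[[[-0.02, 0.001, 0], -4], [[-0.05, 0.002, 0], -9], [[-0.085, 0.003, 0], -15], [[-0.12, 0.004, 0], -20], [[-0.16, 0.005, 0], -25], [[-0.2, 0.006, 0.005], -30], [[-0.235, 0.008, 0.01], -34], [[-0.265, 0.009, 0.01], -36], [[-0.285, 0.009, 0.01], -36], [[-0.285, 0.009, 0.01], -36]])

```text
time_s: 41.1
tool_pos: [0.6376, -0.1193, 0.1475]
tool_rot: [179.9, 0.3, -88.7]
force: [0.6, 0.5, -2.2]
grip_width: 0.03
```

Call:
send_rows(deltas=[[[0, 0, 0], 0], [[0, 0, 0], 0], [[0, 0, 0], 0], [[0, 0, 0], 0]])

```text
time_s: 41.43
tool_pos: [0.6356, -0.129, 0.1495]
tool_rot: [179.9, -0.0, -89.3]
force: [1.0, -0.1, -2.2]
grip_width: 0.03
```

```bash
python3 - <<'E'
from h import *
go((.638,-.1285,.08,-89.2))
im,c=snap('wrist','w8'); cv2.imwrite('pics/w8b.png',cv2.resize(im[120:300,120:392,::-1],None,fx=2.8,fy=2.8,interpolation=cv2.INTER_CUBIC))
E
```

```text
t 41.43 from [ 0.6356 -0.129   0.1495] -89.34
 rows~ 2 [[np.float64(-0.0005), np.float64(-0.0024), np.float64(0.0695)], np.float64(-0.14)]
```

View pics/w8b.png

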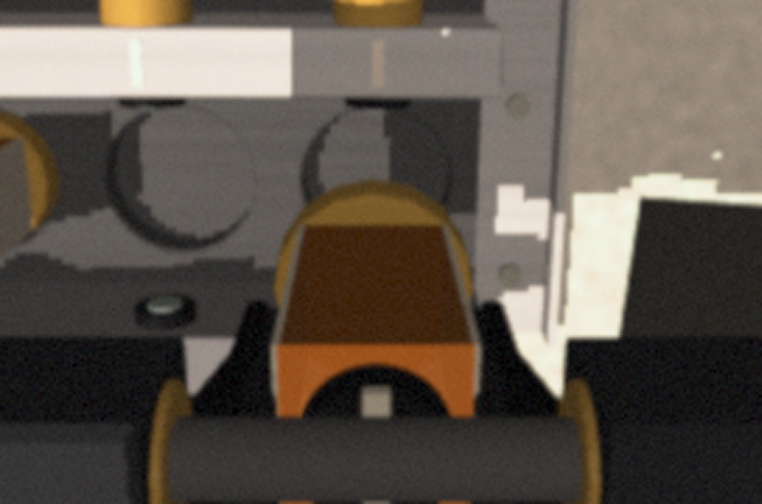

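```bash
python3 - <<'E'
from m import *
def A(q): return (np.array(q,float)+.5)/1.5-.5
def B(q): return (np.array(q,float)+.5)/2.8-.5+[120,120]
for n,f,foot,zf,rim in (('w3',A,[382,281],.1228,[[483,230],[483,307]]),('w6',B,[378,195],.1229,[[180,95],[180,241]]),('w8',B,[374,182],.1235,[[183,104],[183,249]])):
    c=load(n)[1]; e=onz(c,f([foot]),zf)[0]; w=onz(c,f(rim),.028); cam=-c['R'].T@c['t']
    print(n,'cam',np.round(cam,4),'foot c',np.round(e[:2]-[.022,0],4),'well',np.round(w[:,:2],4),'c',np.round(w.mean(0)[:2],4),'gap',round(w.mean(0)[0]-e[0]+.022,4), 'ringdiam',w[0,0]-w[1,0])
E
```

```text
w3 cam [0.7092 0.1202 0.3153] foot c [0.6336 0.1186] well [[0.6609 0.0596]
 [0.6138 0.0561]] c [0.6374 0.0579] gap 0.0038 ringdiam 0.047104063668385376
w6 cam [ 0.7107 -0.0042  0.313 ] foot c [ 0.6348 -0.0056] well [[0.6614 0.0552]
 [0.6139 0.0575]] c [0.6376 0.0564] gap 0.0028 ringdiam 0.04756446055974917
w8 cam [ 0.7135 -0.1271  0.3108] foot c [ 0.6411 -0.1277] well [[ 0.6615 -0.0691]
 [ 0.6144 -0.0669]] c [ 0.638 -0.068] gap -0.0031 ringdiam 0.04714234605795875
```

Call:
send_rows(deltas=[[[0.0008, 0.0022, 0.02], -0.1], [[0.0008, 0.0022, 0.04], -0.1], [[0.0008, 0.0022, 0.06], -0.1], [[0.0008, 0.0022, 0.072], -0.1], [[0.0008, 0.0022, 0.074], -0.1], [[0.0008, 0.0022, 0.074], -0.1], [[0.0008, 0.0022, 0.074], -0.1]])

```text
time_s: 42.07
tool_pos: [0.6351, -0.1281, 0.0771]
tool_rot: [-179.9, -0.0, -89.1]
force: [0.2, 0.2, -2.6]
grip_width: 0.0301
```

Call:
send_rows(deltas=[[[0, 0, 0.003], 0], [[0, 0, 0.006], 0], [[0, 0, 0.009], 0], [[0, 0, 0.011], 0], [[0, 0, 0.012], 0], [[0, 0, 0.012], 0]])

```text
time_s: 42.57
tool_pos: [0.6343, -0.1285, 0.0638]
tool_rot: [-180.0, -0.0, -89.1]
force: [-0.3, -0.4, -2.2]
grip_width: 0.0299
```

Call:
send_rows(deltas=[[[0, 0, 0.002], 0], [[0, 0, 0.004], 0], [[0, 0, 0.006], 0], [[0, 0, 0.008], 0], [[0, 0, 0.009], 0], [[0, 0, 0.009], 0], [[0, 0, 0.009], 0]])

```text
time_s: 43.15
tool_pos: [0.6345, -0.1282, 0.0562]
tool_rot: [-180.0, -0.1, -89.1]
force: [-1.9, -2.0, 5.7]
grip_width: 0.03
```

Call:
send_rows(deltas=[[[0, 0, 0], 0], [[0, 0, 0], 0], [[0, 0, 0], 0], [[0, 0, 0], 0], [[0, 0, 0], 0], [[0, 0, -0.02], 0], [[0, 0, -0.05], 0], [[0, 0, -0.09], 0], [[0, 0, -0.13], 0], [[0, 0, -0.17], 0]], jaw=56)

```text
time_s: 43.98
tool_pos: [0.6339, -0.1275, 0.2265]
tool_rot: [180.0, 0.0, -89.1]
force: [2.0, -0.7, -0.3]
grip_width: 0.0489
```

Call:
send_rows(deltas=[[[-0.15, 0.1, -0.01], 0], [[-0.15, 0.1, -0.01], 0], [[-0.15, 0.1, -0.01], 0], [[-0.15, 0.1, -0.01], 0], [[-0.15, 0.1, -0.01], 0], [[-0.15, 0.1, -0.01], 0], [[-0.15, 0.1, -0.01], 0], [[-0.15, 0.1, -0.01], 0], [[-0.15, 0.1, -0.01], 0]])

```text
time_s: 44.73
tool_pos: [0.5325, 0.0187, 0.2347]
tool_rot: [180.0, 0.0, -89.2]
force: [-0.8, -0.4, -0.8]
grip_width: 0.0489
```

```bash
python3 - <<'E'
from h import *
o=get_obs();print(np.round(o['tool_pos'],4),np.round(o['tool_rot'],2))
im,c=snap('wrist','w9')
h=cv2.cvtColor(im[:,:,::-1].copy(),cv2.COLOR_BGR2HSV)
k=((h[...,0]>45)&(h[...,0]<85)&(h[...,1]>120)&(h[...,2]>70)).astype(np.uint8); n,l,st,ce=cv2.connectedComponentsWithStats(k)
for i in range(1,n):
    if st[i,4]>150: print('green',st[i],ce[i],onz(c,[ce[i]],.045))
print(proj(c,[[.634,.118,.098],[.638,-.1285,.098]]))
cv2.imwrite('pics/w9c.png',cv2.resize(im[20:200,60:450,::-1],None,fx=2,fy=2,interpolation=cv2.INTER_CUBIC))
E
```

```text
[0.5325 0.0187 0.2347] [179.98   0.   -89.24]
green [ 83  74  27  28 608] [96.13980263 87.65296053] [[0.61601967 0.18038377 0.045     ]]
[[138.54422083  64.67797802]
 [429.72960146  64.24844486]]
```

View pics/w9c.png

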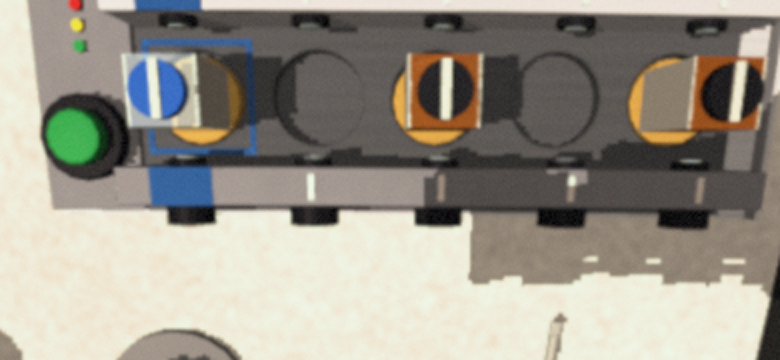

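```bash
python3 - <<'E'
from m import *
im,c=load('w9')
def u(q): return (np.array(q,float)+.5)/2-.5+[60,20]
for n,a in (('ref',[[152,57],[156,117]]),('mid',[[447,60],[446,120]]),('right',[[741,62],[735,122]])):
    P=onz(c,u(a),.098); d=P[0]-P[1]; print(n,np.round(P.mean(0),4),np.degrees(np.arctan2(d[1],d[0])))
# precise bars
h=cv2.cvtColor(im,cv2.COLOR_BGR2HSV)
for n,(cx,cy) in (('ref',(138,64)),('mid',(283,65)),('right',(429,66))):
    S=6; s=cv2.resize(im[cy-14:cy+14,cx-10:cx+10],None,fx=S,fy=S,interpolation=cv2.INTER_CUBIC); hh=cv2.cvtColor(s,cv2.COLOR_BGR2HSV)
    w=((hh[...,1]<70)&(hh[...,2]>150)).astype(np.uint8); k,l,st,ce=cv2.connectedComponentsWithStats(w)
    i=min(range(1,k),key=lambda i:np.hypot(*(ce[i]-[60,84])) if st[i,4]>200 else 1e9); ys,xs=np.nonzero(l==i)
    Q=onz(c,(np.c_[xs,ys]+.5)/S-.5+[cx-10,cy-14],.098)[:,:2]; d=np.linalg.svd(Q-Q.mean(0),full_matrices=False)[2][0]; print(n,len(xs),Q.mean(0),(np.degrees(np.arctan2(d[1],d[0]))+90)%180-90)
# key triangulation
obs=[]
for n in ('w2','w4','w9','w3','top0','s1','t5'):
    im,c=load(n); h=cv2.cvtColor(im,cv2.COLOR_BGR2HSV); e=proj(c,[[.615,.179,.045]])[0]
    k=((h[...,0]>45)&(h[...,0]<85)&(h[...,1]>120)&(h[...,2]>60)).astype(np.uint8); m,l,st,ce=cv2.connectedComponentsWithStats(k)
    i=min(range(1,m),key=lambda i:np.hypot(*(ce[i]-e)) if st[i,4]>12 else 1e9); o,v=ray(c,[ce[i]]); v=v[0]/np.linalg.norm(v[0]); M=np.eye(3)-np.outer(v,v); obs.append((M,M@o)); print(n,st[i,4],np.round(onz(c,[ce[i]],.045),4))
for sel in (obs,obs[:4],obs[:3]): print(np.linalg.solve(sum(a for a,_ in sel),sum(b for _,b in sel)))
E
```

```text
ref [0.635  0.1194 0.098 ] -0.43311523812783476
mid [ 0.6351 -0.0039  0.098 ] 1.056572626693648
right [ 0.6367 -0.1279  0.098 ] 2.5050166393183204
ref 5863 [0.63489625 0.11963221] 0.5534760067928914
mid 5497 [ 0.63555304 -0.00370309] 0.8340643732228443
right 5689 [ 0.63700418 -0.12765126] 0.9375899772726939
w2 392 [[0.616  0.1798 0.045 ]]
w4 611 [[0.6159 0.1794 0.045 ]]
w9 624 [[0.616  0.1801 0.045 ]]
w3 817 [[0.6154 0.1796 0.045 ]]
top0 61 [[0.6168 0.1795 0.045 ]]
s1 43 [[0.6135 0.1785 0.045 ]]
t5 63 [[0.6166 0.1795 0.045 ]]
[0.61580199 0.17881929 0.04750845]
[0.6159001  0.17930144 0.04653584]
[0.61586473 0.1792146  0.04692589]
```

```bash
python3 - <<'E'
from h import *
go((.615,.1793,.11,-89.2))
E
```

```text
t 44.78 from [0.5324 0.0189 0.2345] -89.24
 rows~ 6 [[np.float64(-0.1593), np.float64(-0.0847), np.float64(0.1245)], np.float64(-0.04)]
```

Call:
send_rows(deltas=[[[-0.159, -0.0845, 0], 0], [[-0.159, -0.0845, 0], 0], [[-0.159, -0.0845, 0], 0], [[-0.159, -0.0845, 0], 0], [[-0.159, -0.0845, 0.0], 0], [[-0.159, -0.0845, 0.04], 0], [[-0.159, -0.0845, 0.08], 0], [[-0.159, -0.0845, 0.12], 0], [[-0.159, -0.0845, 0.15], 0], [[-0.159, -0.0845, 0.15], 0]], jaw=0)

```text
time_s: 45.62
tool_pos: [0.6094, 0.1774, 0.0768]
tool_rot: [179.2, -0.2, -89.2]
force: [-1.6, -1.2, -1.3]
grip_width: 0.0008
```

Call:
send_rows(deltas=[[[0, 0, 0.01], 0], [[0, 0, 0.015], 0], [[0, 0, 0.02], 0], [[0, 0, 0.025], 0], [[0, 0, 0.028], 0], [[0, 0, 0.028], 0]])

```text
time_s: 46.12
tool_pos: [0.614, 0.1808, 0.0572]
tool_rot: [-180.0, -0.0, -89.1]
force: [-0.1, -0.1, 0.3]
grip_width: 0.0004
```

Call:
send_rows(deltas=[[[0.001, 0, 0.004], 0], [[0.001, 0, 0.008], 0], [[0.001, 0, 0.01], 0], [[0.001, 0, 0.01], 0]])

```text
time_s: 46.45
tool_pos: [0.6145, 0.1798, 0.0472]
tool_rot: [-179.9, 0.0, -89.1]
force: [0.5, -0.1, 3.9]
grip_width: 0.0005
```

Call:
send_rows(deltas=[[[0, 0, 0.002], 0], [[0, 0, 0.004], 0], [[0, 0, 0.004], 0], [[0, 0, 0.004], 0]])

```text
time_s: 46.78
tool_pos: [0.6145, 0.1798, 0.0444]
tool_rot: [-179.9, -0.0, -89.1]
force: [-1.2, -1.7, 8.5]
grip_width: 0.0004
```

Call:
send_rows(deltas=[[[0, 0, 0.001], 0], [[0, 0, 0.002], 0], [[0, 0, 0.003], 0], [[0, 0, 0.003], 0], [[0, 0, 0.003], 0]])

```text
time_s: 47.2
tool_pos: [0.6146, 0.1799, 0.0442]
tool_rot: [-179.9, -0.1, -89.1]
force: [-6.5, -3.2, 24.0]
grip_width: 0.0006
```

Call:
send_rows(deltas=[[[0, 0, 0.001], 0], [[0, 0, 0.002], 0], [[0, 0, 0.002], 0], [[0, 0, 0.002], 0]])

```text
time_s: 47.53
tool_pos: [0.6147, 0.1799, 0.0439]
tool_rot: [-179.9, -0.1, -89.1]
force: [-10.1, -4.8, 32.6]
grip_width: 0.0003
```

Call:
send_rows(deltas=[[[0, 0, -0.005], 0], [[0, 0, -0.005], 0], [[0, 0, -0.005], 0]])

```text
time_s: 47.78
tool_pos: [0.6148, 0.18, 0.0444]
tool_rot: [-179.9, -0.0, -89.1]
force: [-2.1, -0.4, 11.0]
grip_width: 0.0005
```

Call:
send_rows(deltas=[[[0, 0, -0.0015], 0], [[0, 0, -0.0015], 0], [[0, 0, -0.0015], 0]])

```text
time_s: 48.03
tool_pos: [0.6147, 0.1799, 0.0449]
tool_rot: [-179.9, 0.0, -89.1]
force: [1.5, -0.6, 4.0]
grip_width: 0.0003
```

Call:
send_rows(deltas=[[[0, 0, -0.0015], 0], [[0, 0, -0.0015], 0], [[0, 0, -0.0015], 0]])

```text
time_s: 48.28
tool_pos: [0.6146, 0.1799, 0.0462]
tool_rot: [-179.9, 0.0, -89.1]
force: [3.5, 0.1, 3.6]
grip_width: 0.0003
```

Call:
send_rows(deltas=[[[0, 0, -0.0015], 0], [[0, 0, -0.0015], 0], [[0, 0, -0.0015], 0]])

```text
time_s: 48.53
tool_pos: [0.6138, 0.1799, 0.0474]
tool_rot: [180.0, -0.0, -89.1]
force: [3.0, -0.7, 2.2]
grip_width: 0.0005
```

Call:
send_rows(deltas=[[[0, 0, -0.002], 0], [[0, 0, -0.002], 0], [[0, 0, -0.002], 0]])

```text
time_s: 48.78
tool_pos: [0.6133, 0.1798, 0.0492]
tool_rot: [179.9, -0.0, -89.1]
force: [2.3, -0.4, 2.2]
grip_width: 0.0003
```

Call:
send_rows(deltas=[[[0, 0, -0.01], 0], [[0, 0, -0.04], 0], [[0, 0, -0.08], 0], [[0, 0, -0.12], 0], [[0, 0, -0.16], 0], [[0, 0.05, -0.2], 0], [[0, 0.09, -0.22], 0], [[0, 0.09, -0.22], 0], [[0, 0.09, -0.22], 0], [[0, 0.09, -0.22], 0]])

```text
time_s: 49.62
tool_pos: [0.523, 0.1786, 0.2706]
tool_rot: [-179.9, -0.1, -89.0]
force: [0.7, -0.8, 0.3]
grip_width: 0.0004
```

```bash
python3 - <<'E'
from h import *
o=get_obs(); print(o['time_s'],o['tool_pos'],o['force'])
a,_=snap('wrist','w10'); b,_=snap('scene','s10')
a=cv2.resize(a[0:260],(512,260)); b=b[110:290,140:420]; b=cv2.resize(b,(512,329))
cv2.imwrite('pics/fin.png',np.vstack([a,b])[:,:,::-1])
E
```

```text
49.6167 [0.52301064 0.1786429  0.27062193] [ 0.72969783 -0.7678649   0.26953015]
```

View pics/fin.png

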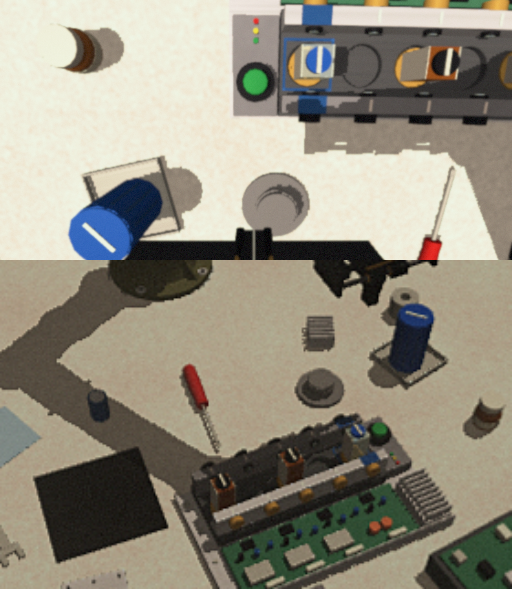

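```bash
python3 -c "
from cell import sign_off; print(sign_off())"
```

```text
the job is handed in; nothing more can be done
None
```

The job is handed in at about 50 s of the 208 s allowed, and every step was carried out in the order asked. The hand-in reports no verdict.

- **Cover:** I unscrewed it in three bites, about 414° in all, lifted it clear and stood it mouth down in the tray. It was still standing there in the last picture.
- **Cells:** The reference cell is in the blue-framed well. There were two amber cells on the mat; they are in wells 3 and 1. The arm met floor-level resistance at each cell. After release, the white bars read 0.6°, 0.8° and 0.9°, against a photometer yaw of about 0.8°.
- **Key:** I pressed it until it hit its stop, with a peak push of 33 N. On the way up the spring force faded over about 5 mm, and the arm ended clear of everything.
- **Last look:** All three cells were upright, the mat was empty, and nothing else on the bench had visibly moved.

**Disagreements:**
- The wrist camera read about 1.5 mm off in x. I corrected for that using the cover's grasp position.
- The cell for well 1 sat about 3 mm off-centre in the grip, against about 1 mm expected. I placed it by comparing its foot with the wells in the picture.
- The key's full travel is inferred from the force curve; there was no direct reading.
- I viewed 16 pictures, two over the budget of 14.

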